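# Unlock the dryer vent and set its collar

## Robot

A 6-joint arm with a two-finger parallel gripper is mounted at the origin on the work surface. World frame = base frame: x ahead of the robot, y to its left, z up, the work surface at z = 0. Lengths are in m, angles in rad, forces in N, time in s.
With the tool pointing down it reaches from about 0.225 to 0.875 m from the base axis. Payload 3.4 kg.
Tool frame: the origin (TCP) lies on the centre line of the jaws, within the pads' length; the fingertips stand 19 mm ahead of it and the grasp point (between the pads) is the TCP (nose_length is the distance from the TCP to the fingertips, in m); z points along the fingers, y is the direction in which the jaws open and shut (so a half turn about z gives the same grasp; the last joint's range is limited). The gripper opens to 85 mm and grips with 20 to 120 N. Pads are 22 mm wide; open, the fingers measure 114 mm over their backs; the gripper's body (76 mm by 85 mm) begins 54 mm behind the grasp point. The pads swing forward as they close: fully open they stand 13 mm farther back than shut.
Start: joints at [1.021, 0.276, 1.505, -0, 1.361, -0.121], TCP at [0.239, 0.523, 0.25] pointing down, gripper open.
Joint ranges: [-2.89, 2.89], [-0.75, 2.08], [0.22, 2.7], [-1.18, 4.32], [0.11, 2.71], [-2.7, 2.7]. Speed limits (rad/s): [2.57, 2.57, 3.14, 3.14, 3.14, 3.14].

## Interface

Orientations are given as a unit quaternion [w, x, y, z].
In Python, from rig import * gives the robot as it stands.
- The arm moves only by the shell command python3 -m jog 'ROWS' [OPENING] [FORCE]. ROWS is JSON, one flat list of numbers, 6 for each row, row after row: the shift along the tool's x, y, z in mm, then the turn, a rotation vector about the tool's x, y, z in degrees. In form: [tx, ty, tz, wx, wy, wz, tx, ty, tz, wx, wy, wz, ...]. A call has 1 to 10 rows; each row is the pose to reach, as a shift and turn from the pose commanded when the call began, along the tool's axes at that moment; what a row does not reach only later rows make up. A row lasts 1/8 s, in which the tool goes at most 62.5 mm and 10.7 degrees, less where a joint would pass 70% of its speed; a pose out of reach is approached as far as the arm can. A call with a gripper value outside its range is refused whole. OPENING is the closure, from 0 (fully open) to 1 (shut), set as the call begins (- or left out, the last holds). The fingers move at their own pace and stop on an object; FORCE is the grip in N (left out, the last holds). Time passes only in rows, so rows that repeat a pose let the fingers close. It gives the time, the measured TCP pose, the force and the opening at its end, in the units of the state.
- get_state(): the state, without advancing time (a new reading comes with each control period).
- get_image(name): name is "side" or "top" or "wrist"; returns a dict with "frame" (384x512x3 uint8, red, green, blue), "camera_matrix" (3x3 intrinsics, pixels), "rvec" (rotation vector, rad) and "tvec" (3), from world to camera coordinates, as OpenCV has them. Camera axes: x right, y down, z forward; pixel columns grow to the right and rows downward; lengths in m; the calibration is good to about 2 mm. A picture is of the moment at which its call begins. There is no depth.
- sign_off(): hands the job in, once; it reports no verdict.
The state is a dict: "clock": time; "qpos": joint angles; "qd": joint speeds; "effort": joint torques, N m; "position": TCP position; "ee_rot": TCP orientation; "contact_force": force on the tool from outside, world axes, zero at the start; "moment": the same for the moment, N m; "width": finger opening in m.
Only numpy, scipy, OpenCV 4.12 (cv2) and the standard library are available. Lean on these libraries where they do the work, as an engineer would, in place of code of your own. Each camera call takes 0.05 s, during which the arm holds its last target.

## Task

The dryer's vent is locked: take the key with the flat paddle handle out of its wooden rest, stand it in the round well of the lock box and, pressing lightly, turn it gently back and forth until it drops home into the hidden slot, then turn it clockwise (seen from above) as far as it goes and leave it there. Only then turn the vent's detented collar ring until its pointer faces the tall marker block, and let go. Leave the other key and everything else on the bench where they are.

Things in the scene. Friction and masses are not known exactly. Their poses are not given: they have to be found in the camera images.
- key_bow (a point): Centre of the flat paddle handle (bow) of the steel key to use; z up along the key. Bow 60 mm wide (x), 12 mm thick (y: grasp across this), 36 mm tall, its top 18 mm above this point. Below it a round shank 12 mm in diameter, then 48 to 78 mm below this point a round guide 28 mm in diameter, tapered below. Key 111 mm long, 0.2 kg, standing upright in a wooden rest.
- key_tip (a point): Lower end of that key on its axis, 93 mm below key_bow, same axes. The tip is a flat blade 26 mm wide (along x, in the bow's plane), 5 mm thick and 15 mm tall below the round guide.
- rest_a: Wooden rest, 60 x 60 mm, 50 mm tall, fixed, that holds the key to use; origin under its centre. The key stands in its round hole, 31 mm in diameter and 40 mm deep. A second, like rest holds the other key; which is on the left varies.
- lock_mouth (a point): Centre of the round key well, level with the top of the lock box. z up; x, y along the box's sides. The well is 33 mm in diameter. A black split rubber dust seal, which the key passes without resistance, hides what lies below: the lock's plug, its flat top 30 mm below this mouth.
- lockbox: Lock box, grey with a steel top, 100 x 100 mm, 80 mm tall, fixed; origin under its centre on the table, axes as lock_mouth. The key must never be forced: the contact forces between key and lock, wedging included, stay under 100 N (a push of 10 N with some wedging can reach 60 N).
- plug_top (a point): Point on the axis, level with the plug's flat top (axes of the box, not of the plug). A straight slot 10 mm wide, 14 mm deep crosses the plug. Its unseen direction differs each time, within 0.6 rad of the box's x axis (half a turn makes no difference). The blade rests on the top until within 0.1 to 0.2 rad of the slot, then goes down 14 mm: home. Pressing with 3 to 8 N does not turn the plug.
- lock (a joint): Turn of the plug from locked, rad: 0 at every start whatever the slot's direction; grows as the key in the slot is turned clockwise seen from above, to a hard stop at 0.95; unlocked above 0.75. Friction 0.12 N m; it stays where it is left. The blade has up to 0.2 rad of play either way before the plug follows.
- collar_center (a point): Centre of the vent's collar ring, half-way up, on the axis of the fixed barrel. Knurled dark steel ring, 62 mm outer diameter, 24 mm tall, underside 75 mm above the table; grasp it across its diameter. The aluminium barrel, 48 mm in diameter, rises 25 mm above this point. z up; the ring's -x axis points along its pointer.
- vent: The vent: fixed grey base block 100 x 100 mm, 50 mm tall, carrying the barrel and collar; origin under its centre.
- pointer (a point): Point 42 mm from the axis, half-way up the collar, near the end of its single pointer: a lug 8 mm wide and 12 mm tall that sticks out to 44 mm from the axis. Keep the fingers off it.
- vent_mark (a point): Top of the tall marker block that marks the stop to set: 9 mm wide, 20 mm tall on the vent's base, 48 mm from the barrel's axis, its top 70 mm above the table. Three low round studs, 4 mm tall, mark the other detents.
- collar (a joint): Turn of the collar, rad, growing anticlockwise seen from above. Sprung detents at 0, 0.4, 0.8 and 1.2; at 0.8 the pointer faces the marker block (wanted: within 0.09). Starts between 0 and 0.45. Ends of travel -0.08 and 1.28. Detents and friction take at most 0.25 N m; near a detent it clicks in by itself.
- knob_key: The other key, with a round knob handle: leave alone. Origin at the tip; 100 mm tall.
- jar: Glass jar, 54 mm in diameter, 75 mm tall, origin at its foot; loose, leave where it is.
- chunk_a: Cream block of dried starch 55 x 48 x 40 mm, origin under its centre; loose, leave where it is.
- chunk_b: Cream block of dried starch 75 x 60 x 45 mm, origin under its centre; loose, leave where it is.
- mallet: Wooden mallet, 200 mm long, 52 mm tall, lying; leave where it is.
- brush: Hand brush lying on the bench; leave where it is.
- bowl: Steel bowl, 120 mm in diameter, 50 mm tall; leave where it is.
Mind the look-alikes: they are no part of the job. Leave any blue or purple look-alike of the lockbox alone.

How it is judged:
On the way, in this order (a step that is already met when the one before it is completed fails the run):
1. the key has dropped home into the lock's hidden slot (z of key_tip in the frame of lock_mouth below -0.038 m and horizontal distance between key_tip and lock_mouth below 0.008 m), for 0.1 s.
2. the lock is turned to unlocked with the key home (all of step 1 and value of joint lock above 0.75 rad), for 0.1 s.
3. the collar's pointer faces the marker block (value of joint collar between 0.71 and 0.89 rad and value of joint lock above 0.75 rad), for 0.2 s.
At the end, for the whole second after the job is handed in: The key stands home in the lock (tip at least 38 mm below the mouth, within 8 mm of its axis, upright within 0.2 rad), the lock is turned past 0.75 rad, and the collar rests at 0.8 rad within 0.09, its pointer facing the marker block (all of step 1 and all of step 3 and angle between key_bow's own z axis and vertical below 0.2 rad and velocity of joint collar between -0.1 and 0.1 rad/s); the robot touches nothing.
It fails at once if the collar is turned before the lock is unlocked (value of joint lock below 0.7 rad and distance of pointer from where it was at the start of the episode above 0.012 m).
It fails at once if the key is forced against the lock (over 100 N) (contact force between key and lockbox above 100 N).
It fails at once if the other key is taken or moved over 25 mm (distance of knob_key from where it was at the start of the episode above 0.025 m).
It fails at once if a bystander is moved over 40 mm (distance of any of jar, chunk_a, chunk_b, mallet, brush, bowl from where it was at the start of the episode above 0.04 m).
It also fails if it takes over 72 s, if anything falls off the work surface, if the arm or the gripper's body presses on something with over 40 N, if the wrist force passes 120 N, or if a joint passes its speed limit or range.

## Working session

There is one attempt and no reset: what is moved stays moved. The work goes in short steps, Python scripts to look and compute and a shell command to move; the robot and the scene stay as the last step left them, time stands still between calls to the robot, and variables do not carry over. Pictures are saved under pics/ and viewed, and the job is handed in when it is done.

```bash
mkdir -p pics; ls; python3 - <<'E'
from rig import *
import cv2
s=get_state()
for k,v in s.items(): print(k,v)
for n in ("side","top","wrist"):
    d=get_image(n)
    cv2.imwrite(f"pics/{n}0.png",cv2.cvtColor(d["frame"],cv2.COLOR_RGB2BGR))
    print(n,d["camera_matrix"],d["rvec"],d["tvec"])
E
```

```text
pics
clock 0.0
qpos [ 1.02100990e+00  2.76585424e-01  1.50613036e+00 -2.37097477e-05
  1.36070381e+00 -1.20985430e-01]
qd [ 2.38657669e-04 -7.62988533e-05 -7.97622978e-04  1.67883119e-04
  2.22782440e-03 -2.02363179e-03]
effort [-7.71363193e-04 -4.16763961e+01 -2.45805645e+01 -5.53811933e-04
  1.10168828e-02 -3.37842799e-06]
position [0.23881738 0.52251412 0.24944625]
ee_rot [-2.89708689e-04  2.12759175e-01  9.77104242e-01 -8.66392912e-04]
contact_force [-0.2712378  -0.400421   -0.47209583]
moment [ 0.03567795 -0.03441005 -0.00913992]
width 0.08554908043238102
side [[483.53612771   0.         264.93502662]
 [  0.         483.53612771 190.2584653 ]
 [  0.           0.           1.        ]] [ 2.14680985 -0.80125834  0.36151017] [-0.33845301  0.26176413  1.05142306]
top [[377.43659711   0.         251.04113514]
 [  0.         377.43659711 190.94572128]
 [  0.           0.           1.        ]] [ 2.11931409 -2.13531334  0.20614983] [-0.0062213   0.45217826  0.90137889]
wrist [[300.31805987   0.         251.87993604]
 [  0.         300.31805987 194.24889429]
 [  0.           0.           1.        ]] [-2.44359341 -1.56954014 -0.21131534] [-0.57457856 -0.03543562  0.3792264 ]
```

View pics/side0.png

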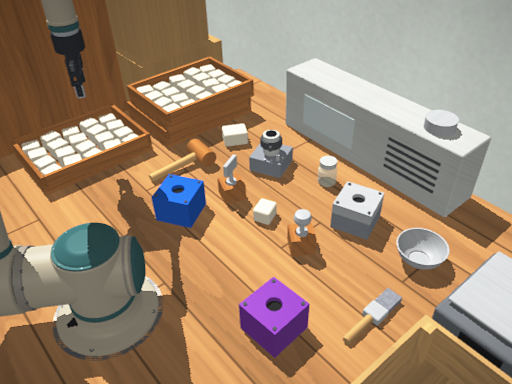

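View pics/top0.png

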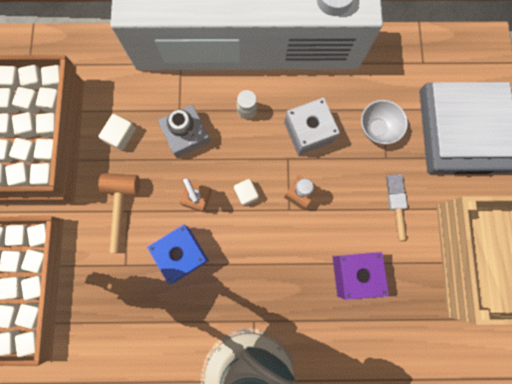

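View pics/wrist0.png

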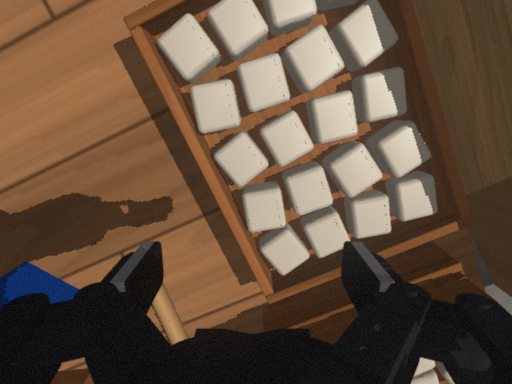

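The side view shows the paddle key near (230,172), the lock box with steel top at (358,200), the vent at (271,150) and the knob key at (302,222). In the top view they are at about (192,190), (312,122), (183,125) and (303,188). I'll enlarge these parts.

```bash
cat > h.py <<'E'
from rig import *
import numpy as np, cv2
from scipy.spatial.transform import Rotation as R
def cam(n):
    d=get_image(n); d["R"]=cv2.Rodrigues(np.array(d["rvec"],float))[0]; d["t"]=np.array(d["tvec"],float).ravel(); d["K"]=np.array(d["camera_matrix"]);return d
def ray(d,uv):
    v=d["R"].T@np.linalg.inv(d["K"])@np.array([uv[0],uv[1],1.]); return -d["R"].T@d["t"],v/np.linalg.norm(v)
def onz(d,uv,z):
    c,v=ray(d,uv); return c+v*(z-c[2])/v[2]
def tri(l):
    A=np.zeros((3,3));b=np.zeros(3);rs=[]
    for d,uv in l:
        c,v=ray(d,uv);P=np.eye(3)-np.outer(v,v);A+=P;b+=P@c;rs.append((c,P))
    x=np.linalg.solve(A,b); return x,[np.linalg.norm(P@(x-c)) for c,P in rs]
def proj(d,p):
    q=d["K"]@(d["R"]@np.array(p)+d["t"]); return q[:2]/q[2]
def save(d,name,box=None,s=1):
    f=cv2.cvtColor(d["frame"],cv2.COLOR_RGB2BGR)
    if box: x0,y0,x1,y1=box; f=f[y0:y1,x0:x1]
    f=cv2.resize(f,None,fx=s,fy=s,interpolation=cv2.INTER_CUBIC); cv2.imwrite("pics/"+name,f)
E
python3 - <<'E'
from h import *
t=cam("top");s=cam("side")
save(t,"t1.png",(150,80,350,220),4)
save(s,"s1.png",(200,110,400,260),4)
for d in (t,s): print(-d["R"].T@d["t"])
print(onz(t,(312,122),.08),onz(t,(192,190),.1),onz(t,(180,120),.11))
E
```

```text
[ 0.27782668 -0.00199412  0.96943083]
[-0.15331042 -0.71220051  0.870533  ]
[ 0.61835676 -0.16227249  0.08      ] [0.44445353 0.12914156 0.1       ] [0.61369205 0.15992985 0.11      ]
```

View pics/t1.png

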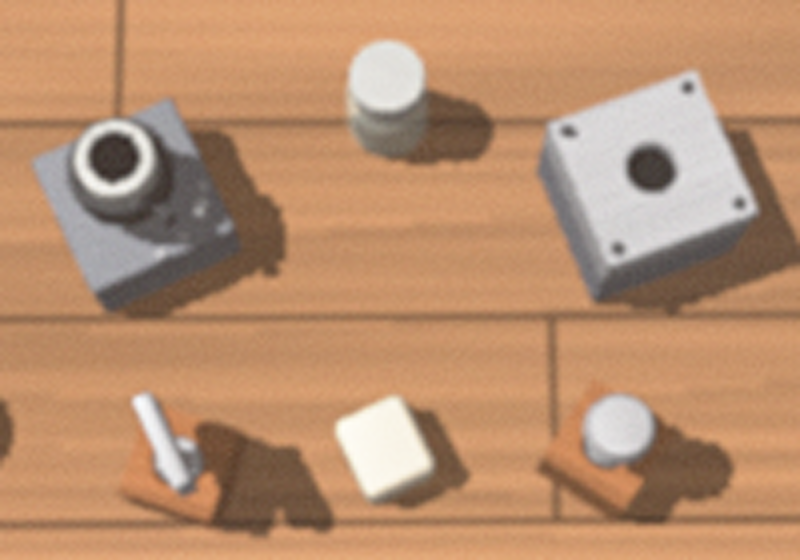

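View pics/s1.png

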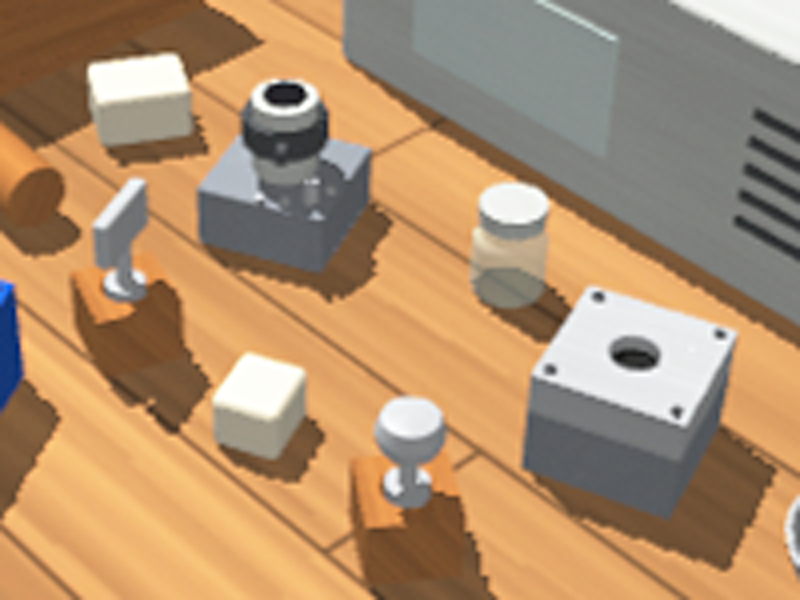

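```bash
python3 - <<'E'
from h import *
t=cam("top");s=cam("side")
T=lambda x,y:(150+x/4-.375,80+y/4-.375); S=lambda x,y:(200+x/4-.375,110+y/4-.375)
print("lock tri",tri([(t,T(651,167)),(s,S(636,353))]), onz(t,T(651,167),.08),onz(s,S(636,353),.08))
q=[onz(t,T(*p),.08)[:2] for p in ((569,131),(688,87),(739,203),(618,248))]
print("screws",q,np.mean(q,0)); 
for i in range(4):
    v=q[(i+1)%4]-q[i]; print(np.linalg.norm(v),np.degrees(np.arctan2(v[1],v[0])))
for n,a,b in (("barrel",(115,157),(287,94)),):
    print(n,tri([(t,T(*a)),(s,S(*b))]),onz(t,T(*a),.112),onz(s,S(*b),.112))
a,b=onz(t,T(143,398),.121),onz(t,T(180,484),.121); print("bow top",a,b,np.linalg.norm(a-b),(a+b)/2)
a,b=onz(s,S(97,225),.121),onz(s,S(138,183),.121); print("bow side",a,b,np.linalg.norm(a-b),(a+b)/2)
E
```

```text
lock tri (array([ 0.61946649, -0.16275793,  0.07725302]), [np.float64(0.0017268636472146763), np.float64(0.0017268636472146694)]) [ 0.61998895 -0.16326838  0.08      ] [ 0.61482524 -0.16423879  0.08      ]
screws [array([ 0.64396119, -0.11291677]), array([ 0.67282946, -0.18856649]), array([ 0.59619902, -0.21691235]), array([ 0.56759081, -0.14093773])] [ 0.62014512 -0.16483334]
0.08097071469856859 -69.1129232748326
0.08170502328188718 -159.7003948486819
0.08118234447633677 110.63384238837435
0.08134868032776138 20.148524322246672
barrel (array([0.61442563, 0.16405215, 0.1124438 ]), [np.float64(0.0012911065116427498), np.float64(0.0012911065116428834)]) [0.61577373 0.16351436 0.112     ] [0.61352418 0.16491248 0.112     ]
bow top [0.46597953 0.14171039 0.121     ] [0.41578728 0.1195013  0.121     ] 0.05488630320117692 [0.44088341 0.13060584 0.121     ]
bow side [0.41126792 0.12016221 0.121     ] [0.4596128  0.13928562 0.121     ] 0.05198972385879715 [0.43544036 0.12972392 0.121     ]
```

```bash
cat >> h.py <<'E'
def go(p,yaw_y=None,s=None):
    """rows from measured pose to p (world) with tool y yaw (deg)"""
    s=s or get_state(); q=s["ee_rot"]; M=R.from_quat([q[1],q[2],q[3],q[0]]).as_matrix()
    d=M.T@(np.array(p)-np.array(s["position"]))*1000
    y=np.degrees(np.arctan2(M[1,1],M[0,1])); out=[d.round(1),"yaw_y",round(y,2)]
    if yaw_y is not None:
        a=np.radians(yaw_y); Y=np.array([np.cos(a),np.sin(a),0]);Z=np.array([0,0,-1.]);G=np.stack([np.cross(Y,Z),Y,Z],1)
        out+=["rotvec",np.degrees(R.from_matrix(M.T@G).as_rotvec()).round(2)]
    print(*out); return d
E
python3 -c "
from h import *
go([.39,.11,.25],-66)"
```

```text
[-3.090e+02 -3.127e+02  2.000e-01] yaw_y 65.43 rotvec [-1.0000e-02  2.0000e-02  1.3143e+02]
```

```bash
python3 -m jog '[-35,-35,0,0,0,10, -70,-70,0,0,0,20, -105,-105,0,0,0,30, -140,-140,0,0,0,40, -175,-175,0,0,0,50, -210,-210,0,0,0,60, -245,-245,0,0,0,70, -280,-280,0,0,0,80, -309,-313,0,0,0,90, -309,-313,0,0,0,100]' 0 60
python3 -m jog '[0,0,0,0,0,10,0,0,0,0,0,20,0,0,0,0,0,31.4,0,0,0,0,0,31.4,0,0,0,0,0,31.4]'
python3 - <<'E'
from h import *
w=cam("wrist");save(w,"w1.png",None,1.5);t=cam("top");save(t,"t2.png",(150,80,350,220),4);print(-w["R"].T@w["t"]);s=get_state();print(s["qpos"],s["position"]);go([.439,.13,.2],-66)
for p in ((.439,.13,.121),(.615,.164,.112)): print(proj(w,p))
E
```

```text
clock: 1.6
position: [0.3909, 0.1072, 0.2504]
ee_rot: [0.001, 0.888, 0.46, 0.0]
contact_force: [-1.4, 0.9, 0.3]
width: 0.0854
clock: 2.22
position: [0.3899, 0.1098, 0.2504]
ee_rot: [-0.0, 0.978, 0.209, 0.0]
contact_force: [0.0, -0.7, 0.5]
width: 0.0856
[0.45262269 0.13810611 0.37421278]
[1.02367126e-01 1.49242756e-02 1.82607437e+00 6.86823055e-05
 1.30047697e+00 1.25207489e+00] [0.38995307 0.1098466  0.25031866]
[53.   1.7 50.3] yaw_y -65.87 rotvec [-0.   -0.01  0.13]
[253.80027461 130.45378645]
[ 312.71492208 -124.8961816 ]
```

View pics/w1.png

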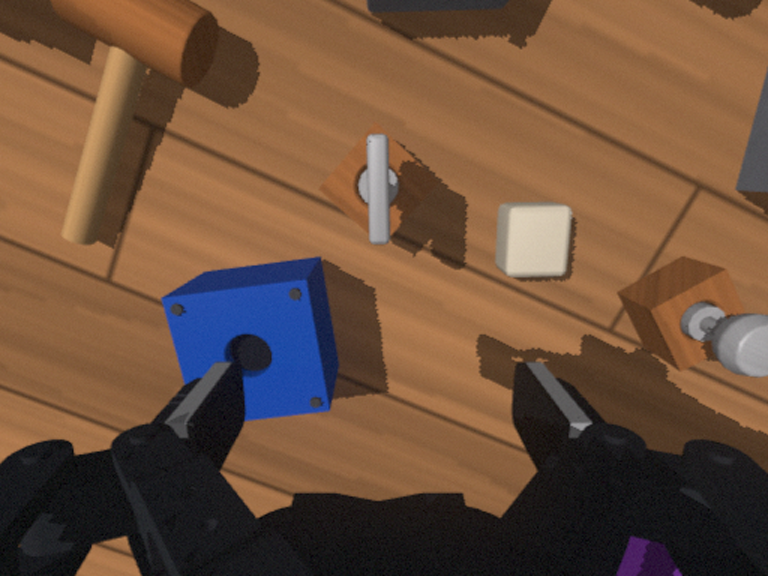

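The wrist view shows the bow's top edge as a strip from (377,136) to (379,242) in the 1.5x picture. It lies almost in line with the tool's x axis.

```bash
python3 - <<'E'
from h import *
w=cam("wrist");f=w["frame"].astype(int)
m=((f.min(2)>120)&(f.max(2)-f.min(2)<30)).astype(np.uint8); m[:,:230]=0;m[:,275:]=0;m[:80]=0;m[170:]=0
n,l,st,c=cv2.connectedComponentsWithStats(m); i=1+np.argmax(st[1:,4]);print(st[i],c[i])
r=cv2.minAreaRect(np.argwhere(l==i)[:,::-1].astype(np.float32));print(r)
for e in ((251.5,90),(252.7,162)): print(onz(w,e,.121))
bx=cv2.boxPoints(r);W=[onz(w,p,.121)[:2] for p in bx];print(W,np.mean(W,0))
for a,b in ((0,1),(1,2)): v=W[b]-W[a];print(np.linalg.norm(v),np.degrees(np.arctan2(v[1],v[0])))
go([*np.mean(W,0),.2],-66)
save(w,"w2.png",(220,70,300,180),5)
E
```

```text
[239  90  19  72 977] [250.16479017 125.07778915]
((248.0, 125.5), (71.0, 18.0), 90.0)
[0.46712993 0.14461936 0.121     ]
[0.41467707 0.12005773 0.121     ]
[array([0.46305601, 0.15372422]), array([0.46892255, 0.14061301]), array([0.41694815, 0.11707521]), array([0.41071001, 0.13102469])] [0.43990918 0.13560928]
0.014363847358863969 -65.89415425949876
0.05705581363728637 -155.6355154642399
[56.1 -3.1 50.3] yaw_y -65.9 rotvec [-0.   -0.01  0.1 ]
```

View pics/w2.png

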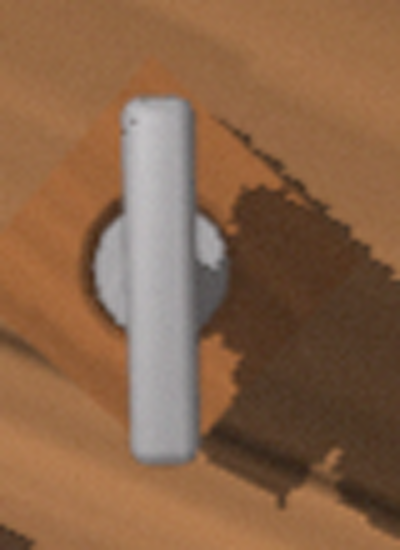

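```bash
python3 - <<'E'
from h import *
w=cam("wrist")
P=lambda x,y:(220+x/5-.4,70+y/5-.4)
a,b=onz(w,P(157,98),.121),onz(w,P(165,463),.121);v=a-b
print(a,b,np.linalg.norm(v),np.degrees(np.arctan2(v[1],v[0])),(a+b)/2)
g=onz(w,P(160,268),.055);print("guide",g)
go([*((a+b)/2)[:2],.2],-64.5)
go([.2,.2,.103])
E
```

```text
[0.46753207 0.1452035  0.121     ] [0.41449289 0.12005877 0.121     ] 0.05869763043897222 25.364617927454088 [0.44101248 0.13263114 0.121     ]
guide [0.44125589 0.13294231 0.055     ]
[55.9  0.  50.3] yaw_y -65.91 rotvec [-0.   -0.   -1.41]
[-136.6 -159.8  147.3] yaw_y -65.91
```

```bash
python3 -m jog '[28,0,20,0,0,-1.3, 56,0,50,0,0,-1.3, 56,0,85,0,0,-1.3, 56,0,110,0,0,-1.3, 56,0,130,0,0,-1.3, 56,0,147,0,0,-1.3, 56,0,147,0,0,-1.3]' 0 60
python3 - <<'E'
from h import *
w=cam("wrist");save(w,"w3.png",None,1.5);s=cam("side");save(s,"s3.png",(180,80,330,220),4);go([.441,.1326,.103],-64.6)
E
```

```text
clock: 3.3
position: [0.4402, 0.1325, 0.1023]
ee_rot: [-0.0, 0.976, 0.22, -0.002]
contact_force: [-0.0, 0.1, 0.2]
width: 0.0854
[-0.5 -0.1  0.6] yaw_y -64.65 rotvec [ 0.   -0.03 -0.05]
```

View pics/w3.png

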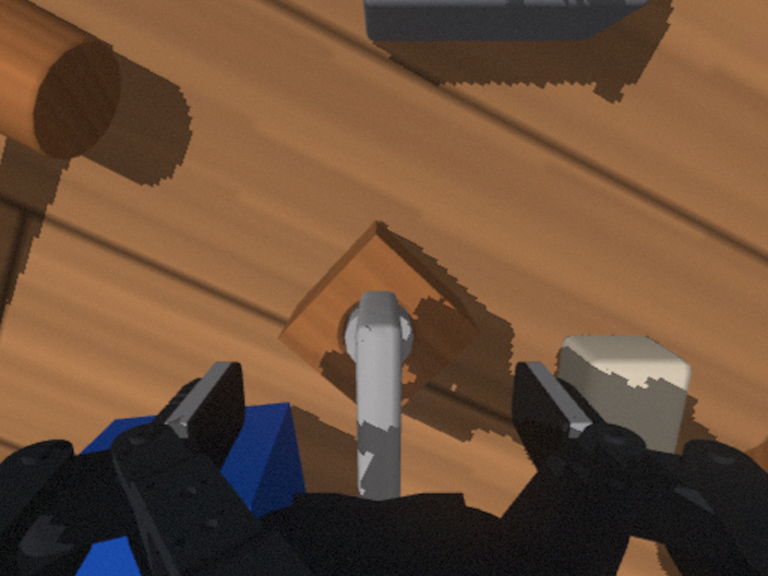

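View pics/s3.png

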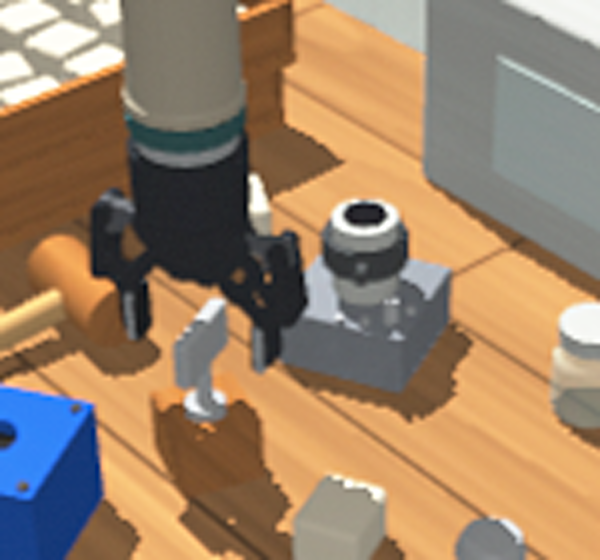

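The bow stands centred between the open jaws: x is 378, between the pads at 240 and 515. I'll close on it.

```bash
python3 -m jog '[0,0,0,0,0,0,0,0,0,0,0,0,0,0,0,0,0,0,0,0,0,0,0,0,0,0,0,0,0,0,0,0,0,0,0,0]' 1 70
python3 -m jog '[0,0,0,0,0,0,0,0,-15,0,0,0,0,0,-30,0,0,0,0,0,-60,0,0,0,0,0,-90,0,0,0,0,0,-110,0,0,0,0,0,-110,0,0,0]'
python3 - <<'E'
from h import *
w=cam("wrist");save(w,"w4.png",None,1.5);s=cam("side");save(s,"s4.png",(180,30,330,220),4);go([.619,-.164,.203],-69.7);print(get_state()["contact_force"])
E
```

```text
clock: 4.15
position: [0.4412, 0.1327, 0.1036]
ee_rot: [-0.0, 0.976, 0.219, 0.0]
contact_force: [-1.3, -0.5, 4.5]
width: 0.0111
clock: 5.03
position: [0.4418, 0.1327, 0.214]
ee_rot: [0.0, 0.976, 0.219, 0.001]
contact_force: [0.5, 0.2, -2.9]
width: 0.0113
[ 34.6 344.4   8.9] yaw_y -64.67 rotvec [-0.03  0.1   5.03]
[-0.12105365 -0.11121997 -2.22261824]
```

View pics/w4.png

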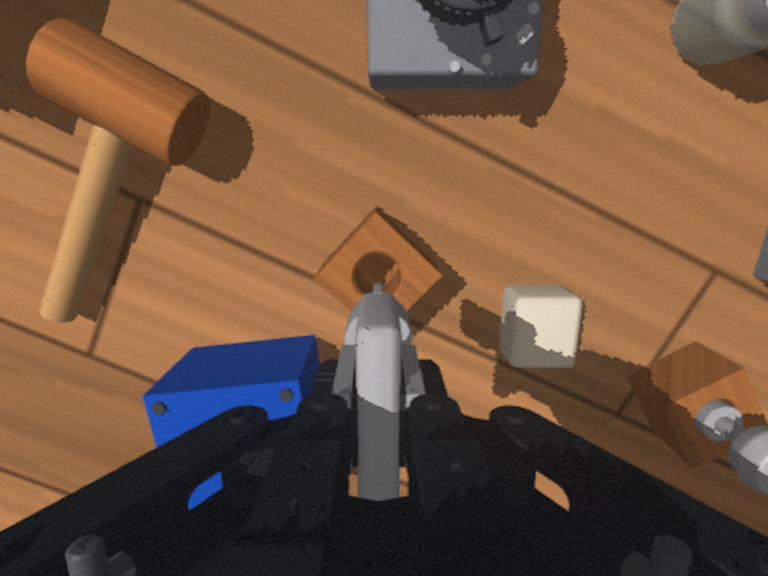

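View pics/s4.png

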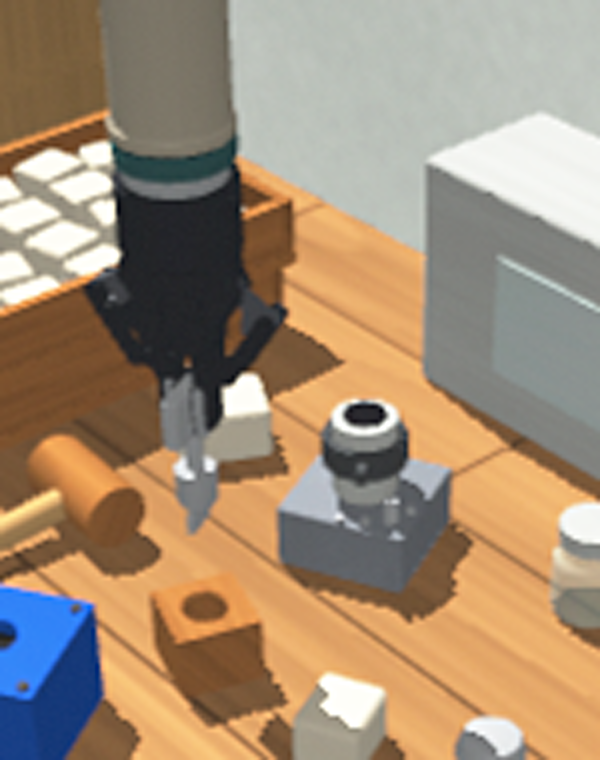

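```bash
python3 -c "
from h import *
go([.566,-.183,.214],-69.7)"
```

```text
[-21.5 338.9  -2. ] yaw_y -64.67 rotvec [-0.03  0.1   5.03]
```

```bash
python3 -m jog '[-3,40,-5,0,0,1,-6,85,-10,0,0,2,-9,130,-10,0,0,3,-12,180,-10,0,0,4,-15,230,-10,0,0,5,-18,280,-10,0,0,5,-20,320,-5,0,0,5,-21.5,339,-2,0,0,5,-21.5,339,-2,0,0,5,-21.5,339,-2,0,0,5]'
python3 - <<'E'
from h import *
w=cam("wrist");save(w,"w5.png",None,1.5);s=cam("side");save(s,"s5.png",(300,50,450,240),4);go([.619,-.164,.214],-69.7)
t=cam("top"); save(t,"t5.png")
print(proj(w,[.619,-.164,.08]),proj(w,[.566,-.183,.121]))
E
```

```text
clock: 6.38
position: [0.5659, -0.1814, 0.2148]
ee_rot: [-0.001, 0.984, 0.177, -0.001]
contact_force: [0.6, -0.5, -1.2]
width: 0.0116
[55.5  2.1  1.5] yaw_y -69.59 rotvec [-0.05 -0.    0.11]
[254.8140686  126.47869771] [254.2459819  205.11024257]
```

View pics/w5.png

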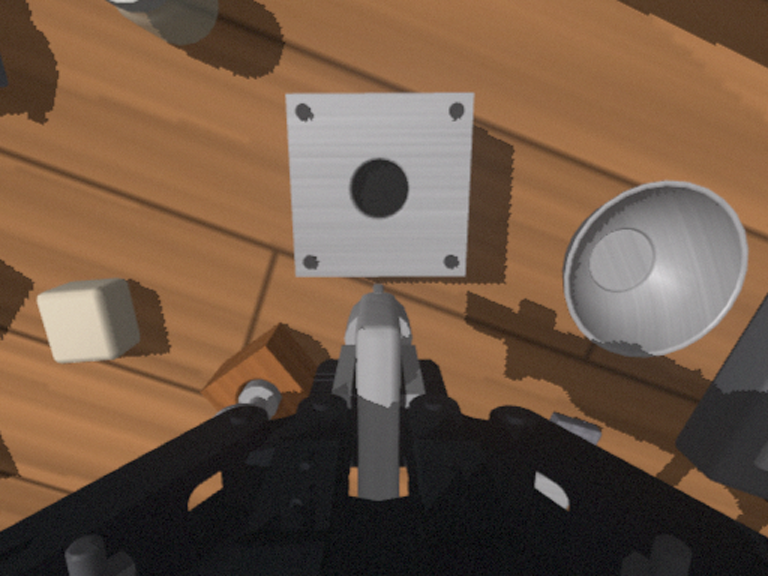

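View pics/s5.png

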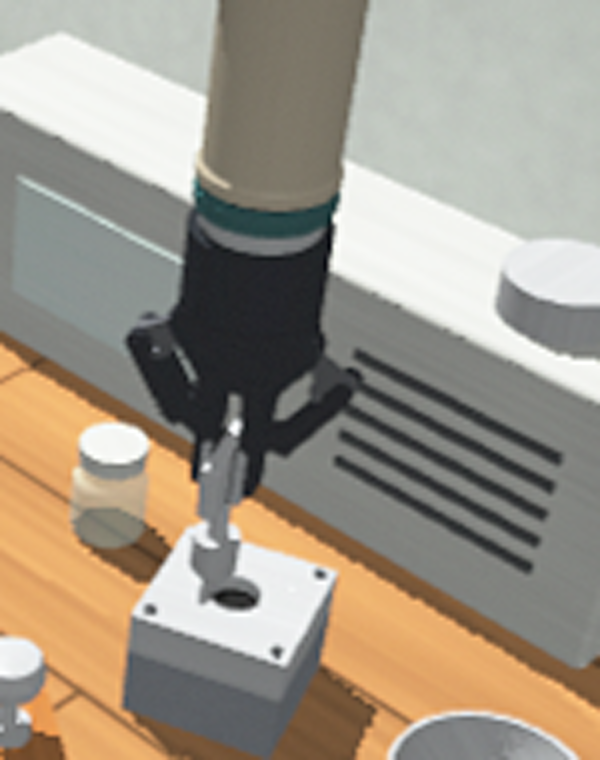

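```bash
python3 - <<'E'
from h import *
w=cam("wrist");s=cam("side");t=cam("top");st=get_state();p=np.array(st["position"]);print(p,st["ee_rot"])
P=lambda x,y:((x+.5)/1.5-.5,(y+.5)/1.5-.5)
c=onz(w,P(379.5,187.5),.08);print("hole",c)
q=[onz(w,P(*x),.08)[:2] for x in ((304,112),(456,110),(451,262),(310,262))];print(np.mean(q,0))
for i in range(4):
    v=q[(i+1)%4]-q[i]; print(np.linalg.norm(v),np.degrees(np.arctan2(v[1],v[0])))
q=[onz(w,P(*x),.08)[:2] for x in ((286,94),(473,94),(466,276),(296,276))];print("corners",np.mean(q,0))
u=np.array([np.cos(np.radians(20.4)),np.sin(np.radians(20.4)),0])
tip=np.array([p[0],p[1],.1215])
print("tip front proj",proj(w,tip+.013*u),proj(w,tip), "seen",P(378,286))
S=lambda x,y:(300+x/4-.375,50+y/4-.375)
print("side tip-end proj",proj(s,tip-.013*u),proj(s,tip+.013*u),"seen",S(205,603),S(232,588))
print("side hole",S(236,594),proj(s,c), "tri",tri([(w,P(379.5,187.5)),(s,S(237,595)),(t,(312.4,121.4))]))
E
```

```text
[ 0.56663219 -0.18212138  0.21573443] [4.26915915e-05 9.84212394e-01 1.76991221e-01 2.63283708e-04]
hole [ 0.62034698 -0.16229621  0.08      ]
[ 0.61930864 -0.16313245]
0.0817864665796826 -68.90016119231998
0.08332733277868548 -158.97199008565332
0.08280761488377021 110.38419303560792
0.08230060569253585 20.32068679897552
corners [ 0.61932315 -0.16315847]
tip front proj [252.8071729  187.90811904] [252.79547765 204.46726911] seen (251.83333333333334, 190.5)
side tip-end proj [350.91809354 200.22421774] [354.88767983 193.94028736] seen (350.875, 200.375) (357.625, 196.625)
side hole (358.625, 198.125) [359.49161869 196.54637256] tri (array([ 0.62021744, -0.16288181,  0.07532088]), [np.float64(0.0005006080707315098), np.float64(0.001521708948749926), np.float64(0.0018390907341883857)])
```

```bash
python3 -m jog '[15,0,0,0,0,-8,30,0,0,0,0,-16,45,0,0,0,0,-25,57,0.5,0,0,0,-34,57,0.5,0,0,0,-36,57,0.5,0,0,0,-36,57,0.5,0,0,0,-36]'
python3 - <<'E'
from h import *
go([.620,-.1627,.144],-34.7); s=cam("side");save(s,"s6.png",(300,50,450,240),4);print(get_state()["contact_force"])
E
```

```text
clock: 7.55
position: [0.6198, -0.1637, 0.2154]
ee_rot: [-0.0, 0.882, 0.471, -0.0]
contact_force: [-0.1, -0.5, -1.7]
width: 0.0111
[ 1.  -0.4 71.4] yaw_y -33.75 rotvec [-0.01  0.01  0.95]
[-0.22680101 -0.60394794 -2.14663749]
```

View pics/s6.png

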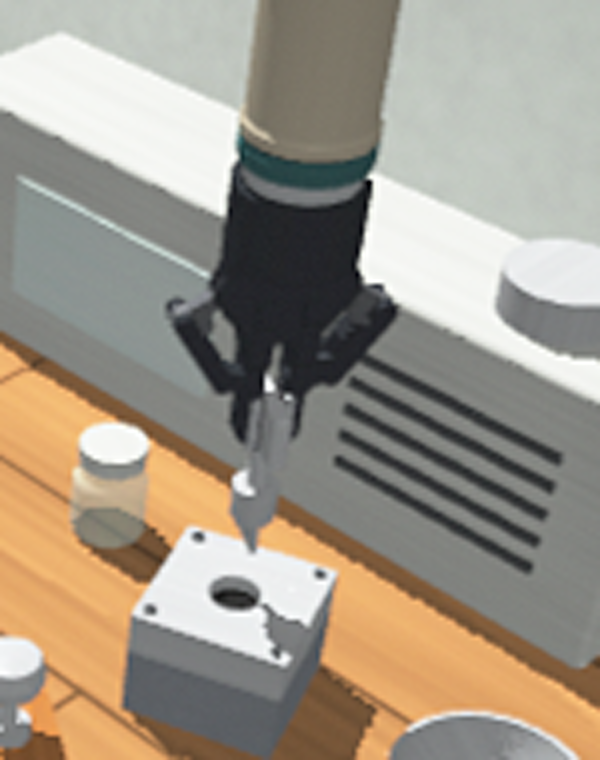

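```bash
python3 - <<'E'
from h import *
s=cam("side");S=lambda x,y:(300+x/4-.375,50+y/4-.375)
print(onz(s,S(252,552),.1215),onz(s,S(236.5,594.5),.08)); p=get_state()["position"];print(p,proj(s,[p[0],p[1],.1215]),S(252,552))
E
```

```text
[ 0.61087583 -0.17419578  0.1215    ] [ 0.61396374 -0.16539267  0.08      ]
[ 0.61998574 -0.16377642  0.21545819] [361.79877105 184.03201227] (362.625, 187.625)
```

```bash
python3 -m jog '[0.5,-0.2,10,0,0,0,1,-0.4,20,0,0,0,1,-0.4,30,0,0,0,1,-0.4,36,0,0,0,1,-0.4,36,0,0,0,1,-0.4,36,0,0,0]'
python3 - <<'E'
from h import *
go([.620,-.1627,.144],-34.7); s=cam("side");save(s,"s7.png",(320,150,400,230),8);w=cam("wrist");save(w,"w7.png",None,1.5);print(get_state()["contact_force"])
E
```

```text
clock: 8.4
position: [0.6208, -0.1627, 0.1796]
ee_rot: [0.0, 0.882, 0.472, 0.0]
contact_force: [0.6, 0.1, -1.1]
width: 0.0111
[-0.5 -0.7 35.6] yaw_y -33.67 rotvec [ 0.04 -0.01  1.03]
[-1.81128289 -0.02386953 -1.0561752 ]
```

View pics/s7.png

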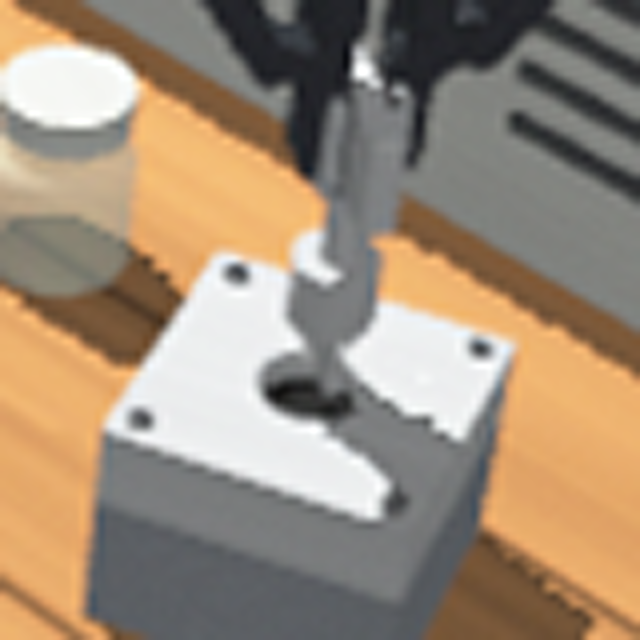

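View pics/w7.png

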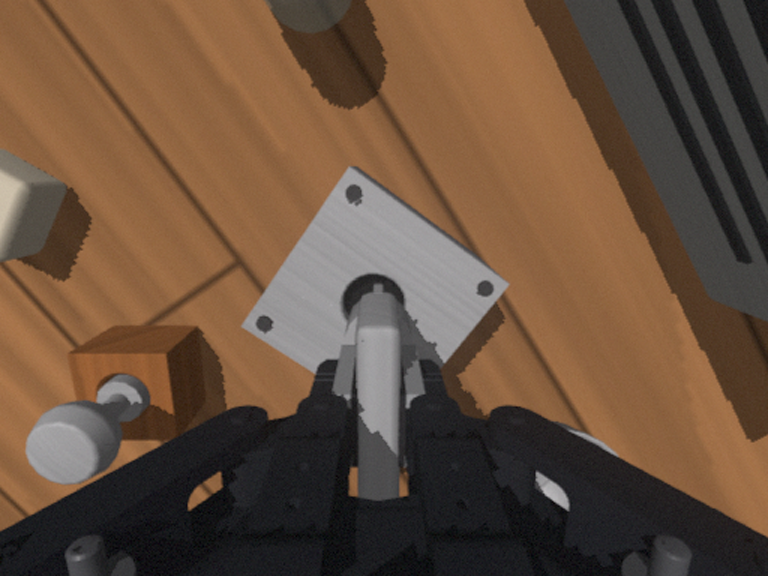

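```bash
python3 - <<'E'
from h import *
w=cam("wrist");s=cam("side");p=np.array(get_state()["position"]);print(p)
P=lambda x,y:((x+.5)/1.5-.5,(y+.5)/1.5-.5); S=lambda x,y:(320+x/8-.44,150+y/8-.44)
q=[onz(w,P(*x),.08)[:2] for x in ((264,323),(354,193),(485,288))];print(q,"screw mid",(q[0]+q[2])/2, [np.linalg.norm(q[i]-q[i+1]) for i in (0,1)])
a=np.radians(56.3);u=np.array([np.cos(a),np.sin(a),0]);tip=np.array([p[0],p[1],p[2]-.0938])
print("front end wrist",proj(w,tip+.013*u),"seen",P(379,288))
print("side near end",proj(s,tip-.013*u),proj(s,tip+.013*u),"seen",S(335,392))
q=[onz(s,S(*x),.08)[:2] for x in ((140,419),(236,273),(481,348),(396,502))];print("side screws",np.mean(q,0),[np.linalg.norm(q[i]-q[(i+1)%4]) for i in range(4)])
f=w["frame"];g=cv2.resize(f[120:240,200:300],None,fx=6,fy=6,interpolation=cv2.INTER_CUBIC);cv2.imwrite("pics/w7z.png",g[:,:,::-1])
E
```

```text
[ 0.62077819 -0.16265639  0.1797203 ]
[array([ 0.56557404, -0.13871303]), array([ 0.64277477, -0.10987903]), array([ 0.6717404, -0.1866689])] screw mid [ 0.61865722 -0.16269097] [np.float64(0.08240966218831963), np.float64(0.0820712700185688)]
front end wrist [250.9399312  187.85232015] seen (252.5, 191.83333333333334)
side near end [361.4096511 198.1071278] [358.58908175 191.43252035] seen (361.435, 198.56)
side screws [ 0.61604156 -0.16326134] [np.float64(0.08132908050638975), np.float64(0.08180316020717847), np.float64(0.08135474855406451), np.float64(0.08245440023516064)]
```

View pics/w7z.png

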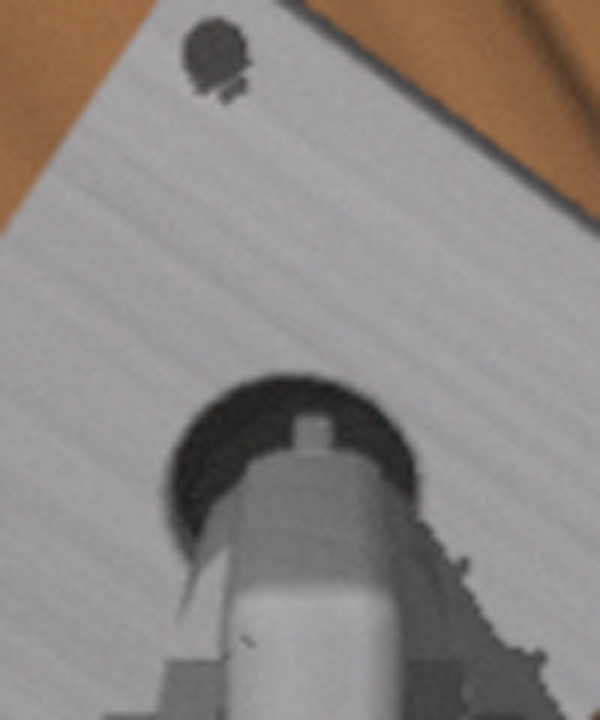

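```bash
python3 - <<'E'
from h import *
w=cam("wrist");st=get_state();p=np.array(st["position"])
f=lambda x,y:(200+(x+.5)/6-.5,120+(y+.5)/6-.5)
for r in ((167,377),):pass
# rim circle on plane z=.08: fit from visible rim points
pts=[(167,480),(185,430),(220,395),(292,376),(350,391),(395,430),(416,480)]
W=np.array([onz(w,f(*q),.08)[:2] for q in pts]);A=np.c_[2*W,np.ones(len(W))];x=np.linalg.lstsq(A,(W**2).sum(1),rcond=None)[0];print("hole",x[:2],"r",np.sqrt(x[2]+x[:2]@x[:2]))
a=np.radians(56.3);u=np.array([np.cos(a),np.sin(a)])
tip=onz(w,f(313,415),p[2]-.0938)[:2]-.013*u;print("tip",tip,p[:2])
d=x[:2]-tip;print(d);go([p[0]+d[0],p[1]+d[1],p[2]])
E
```

```text
hole [ 0.61857446 -0.16164462] r 0.016305523593668117
tip [ 0.62078492 -0.16353305] [ 0.62074396 -0.16263616]
[-0.00221046  0.00188843]
[ 0.3 -2.9 -0. ] yaw_y -33.67
```

```bash
python3 -m jog '[0,-2.8,0,0,0,0,0,-2.8,0,0,0,0,0,-2.8,4,0,0,0,0,-2.8,10,0,0,0,0,-2.8,16,0,0,0,0,-2.8,21,0,0,0,0,-2.8,21,0,0,0,0,-2.8,21,0,0,0]'
python3 - <<'E'
from h import *
go([.6186,-.1616,.144]);s=cam("side");save(s,"s8.png",(320,150,400,230),8);w=cam("wrist");save(w,"w8.png",(180,120,320,240),5);print(get_state()["contact_force"])
E
```

```text
clock: 9.65
position: [0.6184, -0.1611, 0.1584]
ee_rot: [0.0, 0.882, 0.472, 0.0]
contact_force: [-0.2, 0.3, -1.7]
width: 0.011
[-0.3  0.5 14.4] yaw_y -33.67
[-0.64719282  0.26219679 -2.15216837]
```

View pics/w8.png

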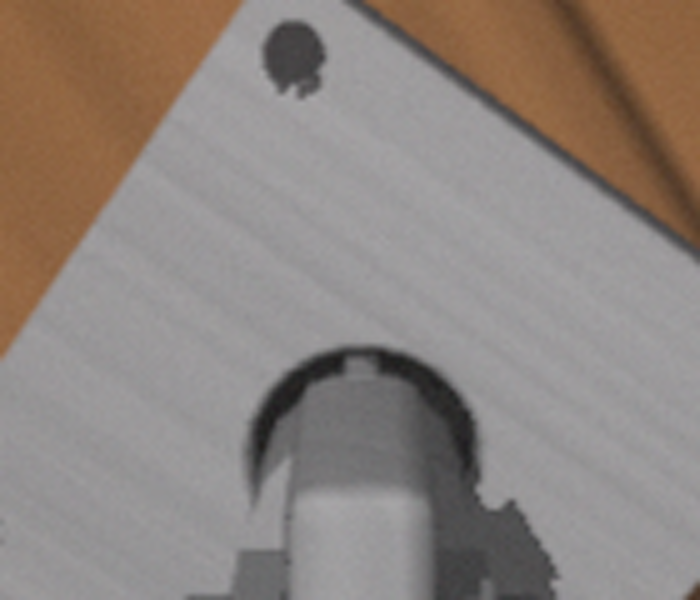

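View pics/s8.png

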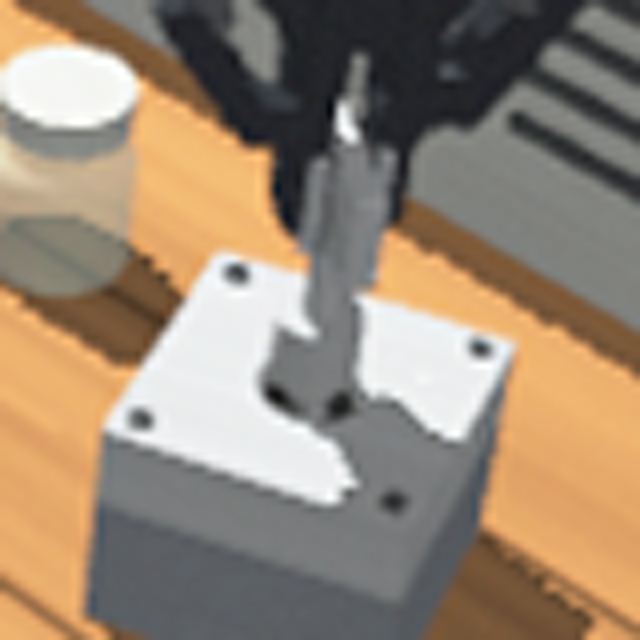

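```bash
python3 -m jog '[0,0,3,0,0,0,0,0,6,0,0,0,0,0,9,0,0,0,0,0,11,0,0,0,0,0,12,0,0,0,0,0,12,0,0,0]'
python3 -m jog '[0,0,0.5,0,0,0,0,0,1,0,0,0,0,0,1,0,0,0]'
```

```text
clock: 10.5
position: [0.6182, -0.161, 0.1462]
ee_rot: [-0.0, 0.882, 0.472, -0.0]
contact_force: [0.1, 0.9, -1.3]
width: 0.0112
clock: 10.88
position: [0.6182, -0.161, 0.1453]
ee_rot: [-0.0, 0.882, 0.472, 0.0]
contact_force: [-0.6, -1.0, -2.8]
width: 0.0109
```

```bash
python3 -m jog '[0,0,0.5,0,0,0,0,0,1,0,0,0,0,0,1,0,0,0]'
```

```text
clock: 11.25
position: [0.6182, -0.161, 0.1442]
ee_rot: [-0.0, 0.882, 0.472, -0.0]
contact_force: [0.0, 1.0, -2.7]
width: 0.0112
```

```bash
python3 -m jog '[0,0,0.5,0,0,0,0,0,1,0,0,0,0,0,1,0,0,0]'
```

```text
clock: 11.62
position: [0.6183, -0.1611, 0.1436]
ee_rot: [0.0, 0.882, 0.472, 0.0]
contact_force: [-0.6, -0.0, 0.1]
width: 0.0112
```

```bash
python3 -m jog '[0,0,0.5,0,0,0,0,0,1,0,0,0,0,0,1,0,0,0]'
```

```text
clock: 12.0
position: [0.6184, -0.1611, 0.1435]
ee_rot: [0.0, 0.882, 0.472, 0.0]
contact_force: [-1.0, 0.5, 5.8]
width: 0.011
```

```bash
python3 -m jog '[0,0,0,0,0,2,0,0,0,0,0,4,0,0,0,0,0,6,0,0,0,0,0,8,0,0,0,0,0,8]'
```

```text
clock: 12.62
position: [0.619, -0.1613, 0.1435]
ee_rot: [0.001, 0.912, 0.409, 0.001]
contact_force: [-1.4, 0.3, 6.1]
width: 0.0115
```

```bash
python3 -m jog '[0,0,0,0,0,2,0,0,0,0,0,4,0,0,0,0,0,6,0,0,0,0,0,8,0,0,0,0,0,8]'
```

```text
clock: 13.25
position: [0.6191, -0.1614, 0.1433]
ee_rot: [0.001, 0.939, 0.344, 0.001]
contact_force: [-0.0, -0.4, 5.3]
width: 0.0109
```

```bash
python3 -m jog '[0,0,0,0,0,2,0,0,0,0,0,4,0,0,0,0,0,6,0,0,0,0,0,8,0,0,0,0,0,8]'
```

```text
clock: 13.88
position: [0.6186, -0.1609, 0.143]
ee_rot: [0.0, 0.961, 0.278, 0.001]
contact_force: [0.2, 0.5, 6.0]
width: 0.011
```

```bash
python3 -m jog '[0,0,0,0,0,2,0,0,0,0,0,4,0,0,0,0,0,6,0,0,0,0,0,8,0,0,0,0,0,8]'
```

```text
clock: 14.5
position: [0.6181, -0.1604, 0.1427]
ee_rot: [-0.001, 0.978, 0.21, 0.0]
contact_force: [-0.5, 1.9, 4.4]
width: 0.0115
```

```bash
python3 -m jog '[0,0,0,0,0,2,0,0,0,0,0,4,0,0,0,0,0,6,0,0,0,0,0,8,0,0,0,0,0,8]'
```

```text
clock: 15.12
position: [0.6182, -0.161, 0.142]
ee_rot: [-0.0, 0.99, 0.142, -0.0]
contact_force: [-0.5, -0.3, -2.2]
width: 0.011
```

The contact force fell to -2 N, the weight alone, at a bow yaw of about 16°, so the blade is over the slot. I'll lower it gently.

```bash
python3 -m jog '[0,0,1,0,0,0,0,0,2,0,0,0,0,0,2,0,0,0]'
```

```text
clock: 15.5
position: [0.6182, -0.161, 0.1402]
ee_rot: [-0.0, 0.99, 0.142, -0.0]
contact_force: [-0.8, 0.9, -1.2]
width: 0.0114
```

```bash
python3 -m jog '[0,0,1,0,0,0,0,0,2,0,0,0,0,0,2,0,0,0]'
```

```text
clock: 15.88
position: [0.6182, -0.161, 0.1382]
ee_rot: [-0.0, 0.99, 0.142, -0.0]
contact_force: [-0.0, 0.2, -2.4]
width: 0.0115
```

```bash
python3 -m jog '[0,0,1,0,0,0,0,0,2,0,0,0,0,0,3,0,0,0,0,0,4,0,0,0,0,0,4,0,0,0]'
```

```text
clock: 16.5
position: [0.6182, -0.161, 0.1342]
ee_rot: [-0.0, 0.99, 0.142, -0.0]
contact_force: [0.8, 0.4, -1.7]
width: 0.0113
```

```bash
python3 -m jog '[0,0,1,0,0,0,0,0,2,0,0,0,0,0,3,0,0,0,0,0,3,0,0,0]'
```

```text
clock: 17.0
position: [0.6182, -0.161, 0.1312]
ee_rot: [-0.0, 0.99, 0.142, -0.0]
contact_force: [-1.3, 1.2, -1.0]
width: 0.011
```

```bash
python3 -m jog '[0,0,0.7,0,0,0,0,0,1.4,0,0,0,0,0,1.4,0,0,0]'
```

```text
clock: 17.38
position: [0.6182, -0.161, 0.1298]
ee_rot: [-0.0, 0.99, 0.142, -0.0]
contact_force: [-0.1, -0.3, -1.6]
width: 0.0108
```

```bash
python3 -m jog '[0,0,0,0,0,3,0,0,0,0,0,6,0,0,0,0,0,9,0,0,0,0,0,12,0,0,0,0,0,15,0,0,0,0,0,18,0,0,0,0,0,21,0,0,0,0,0,24,0,0,0,0,0,24]'; python3 -c "
from h import *
s=get_state();print(s['moment'],s['qpos'][5]);go(s['position'])"
```

```text
clock: 18.5
position: [0.6182, -0.1622, 0.1299]
ee_rot: [0.001, 0.998, -0.066, 0.0]
contact_force: [-1.0, -3.0, -2.6]
width: 0.0114
[-0.82708087  0.06258521  0.0825391 ] 1.3401736723313356
[0. 0. 0.] yaw_y -97.6
```

```bash
python3 -m jog '[0,0,0,0,0,3,0,0,0,0,0,6,0,0,0,0,0,9,0,0,0,0,0,12,0,0,0,0,0,15,0,0,0,0,0,18,0,0,0,0,0,18]'; python3 -c "
from h import *
s=get_state();print(s['moment'],s['qpos'][5]);go(s['position'])"
```

```text
clock: 19.38
position: [0.6181, -0.1622, 0.1299]
ee_rot: [0.001, 0.975, -0.221, 0.0]
contact_force: [-0.4, -5.1, -2.4]
width: 0.0109
[-1.0943978   0.19393443  0.09228931] 1.6537040753245285
[0. 0. 0.] yaw_y -115.57
```

```bash
python3 -m jog '[0,0,0,0,0,3,0,0,0,0,0,6,0,0,0,0,0,9,0,0,0,0,0,12,0,0,0,0,0,12]'; python3 -c "
from h import *
s=get_state();print(s['moment'],s['qpos'][5]);go(s['position'])"
```

```text
clock: 20.0
position: [0.6181, -0.162, 0.13]
ee_rot: [0.001, 0.947, -0.322, 0.0]
contact_force: [-0.6, -5.0, -1.7]
width: 0.0112
[-1.28261795  0.21764679  0.07442229] 1.8627712653473614
[0. 0. 0.] yaw_y -127.55
```

```bash
python3 -m jog '[0,0,0,0,0,2,0,0,0,0,0,4,0,0,0,0,0,4]'; python3 -c "
from h import *
s=get_state();print(s['moment'],s['qpos'][5]);go(s['position'])"
```

```text
clock: 20.38
position: [0.6181, -0.162, 0.1299]
ee_rot: [0.001, 0.935, -0.355, 0.0]
contact_force: [-1.1, -5.5, -2.5]
width: 0.011
[-1.23251916  0.23051896  0.04060894] 1.9324804690759594
[0. 0. 0.] yaw_y -131.54
```

```bash
python3 -m jog '[0,0,0,0,0,2,0,0,0,0,0,4,0,0,0,0,0,4]'; python3 -c "
from h import *
s=get_state();print(s['moment'],s['qpos'][5]);go(s['position'])"
```

```text
clock: 20.75
position: [0.6181, -0.1621, 0.1299]
ee_rot: [0.001, 0.922, -0.387, 0.0]
contact_force: [-0.1, -4.5, -2.7]
width: 0.0113
[-1.18652198  0.24284248  0.07533649] 2.0022823014395588
[0. 0. 0.] yaw_y -135.54
```

```bash
python3 -m jog '[0,0,0,0,0,2,0,0,0,0,0,4,0,0,0,0,0,4]'; python3 -c "
from h import *
s=get_state();print(s['moment'],s['qpos'][5]);go(s['position'])"
```

```text
clock: 21.12
position: [0.6181, -0.1621, 0.13]
ee_rot: [0.001, 0.908, -0.419, 0.0]
contact_force: [-0.9, -4.9, -2.7]
width: 0.0114
[-1.22870274  0.28034489  0.25567576] 2.071868221365081
[0. 0. 0.] yaw_y -139.52
```

```bash
python3 -m jog '[0,0,0,0,0,1,0,0,0,0,0,2,0,0,0,0,0,2]'; python3 - <<'E'
from h import *
s=get_state();print(s['moment'],s['qpos'][5]);go(s['position'])
w=cam("wrist");save(w,"w9.png",None,1.5);d=cam("side");save(d,"s9.png",(310,110,420,230),6)
E
```

```text
clock: 21.5
position: [0.6181, -0.1621, 0.1299]
ee_rot: [0.001, 0.901, -0.434, 0.0]
contact_force: [-0.9, -6.0, -2.8]
width: 0.0114
[-1.23104701  0.23579616  0.59378706] 2.105624772089913
[0. 0. 0.] yaw_y -141.44
```

View pics/w9.png

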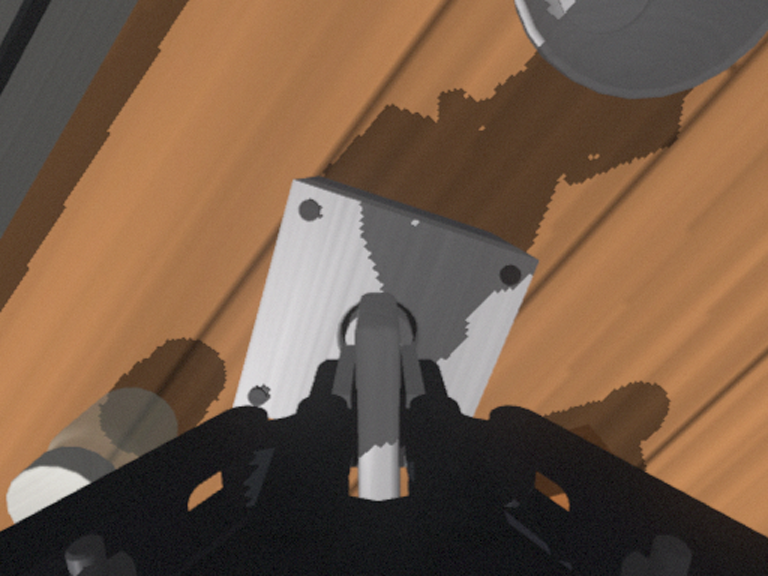

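View pics/s9.png

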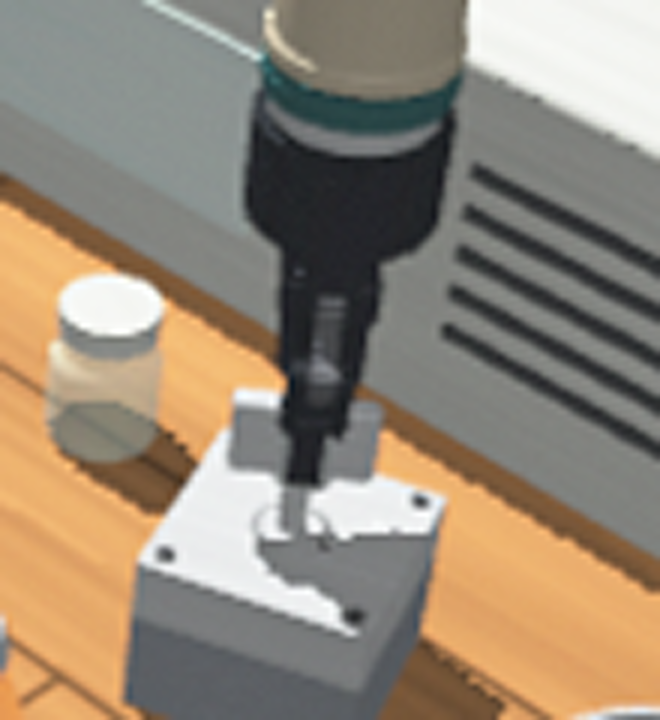

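The moment rose to 0.59 N m, so the key is at the hard stop. The side view shows the guide sunk flush with the steel top at (290,525). I'll relax the twist, then let go.

```bash
python3 -m jog '[0,0,0,0,0,-1,0,0,0,0,0,-2,0,0,0,0,0,-2]'; python3 -m jog '[0,0,0,0,0,0,0,0,0,0,0,0,0,0,0,0,0,0,0,0,0,0,0,0,0,0,0,0,0,0]' 0 60;  python3 -c "
from h import *
s=get_state();print(s['moment'],s['contact_force'],s['qpos']);go(s['position'])"
```

```text
clock: 21.98
position: [0.6181, -0.1621, 0.1299]
ee_rot: [0.001, 0.908, -0.419, 0.0]
contact_force: [-1.2, -5.4, -2.5]
width: 0.0113
clock: 22.6
position: [0.6183, -0.1609, 0.13]
ee_rot: [-0.0, 0.908, -0.42, 0.0]
contact_force: [-0.7, -0.1, 0.2]
width: 0.0851
[0.01915173 0.01628289 0.053711  ] [-0.6782234  -0.0982493   0.19445251] [-3.63562622e-01  4.53054106e-01  1.53956359e+00  3.54510048e-04
  1.14888690e+00  2.07385604e+00]
[0. 0. 0.] yaw_y -139.66
```

```bash
python3 -m jog '[0,0,-15,0,0,0,0,0,-40,0,0,0,0,0,-80,0,0,0,0,0,-120,0,0,0,0,0,-150,0,0,0,0,0,-150,0,0,0]'
python3 - <<'E'
from h import *
w=cam("wrist");save(w,"w10.png",None,1.5);d=cam("side");save(d,"s10.png",(310,110,420,230),6)
go([.614,.164,.25],None)
E
```

```text
clock: 23.35
position: [0.6197, -0.1615, 0.2842]
ee_rot: [-0.0, 0.908, -0.42, 0.004]
contact_force: [-0.1, -0.0, -0.1]
width: 0.0855
[-250.3 -207.2   30.2] yaw_y -139.67
```

View pics/w10.png

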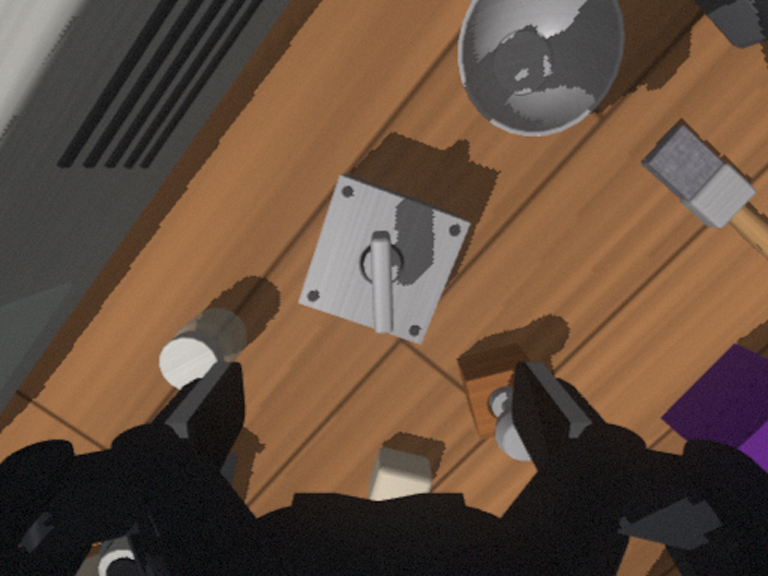

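View pics/s10.png

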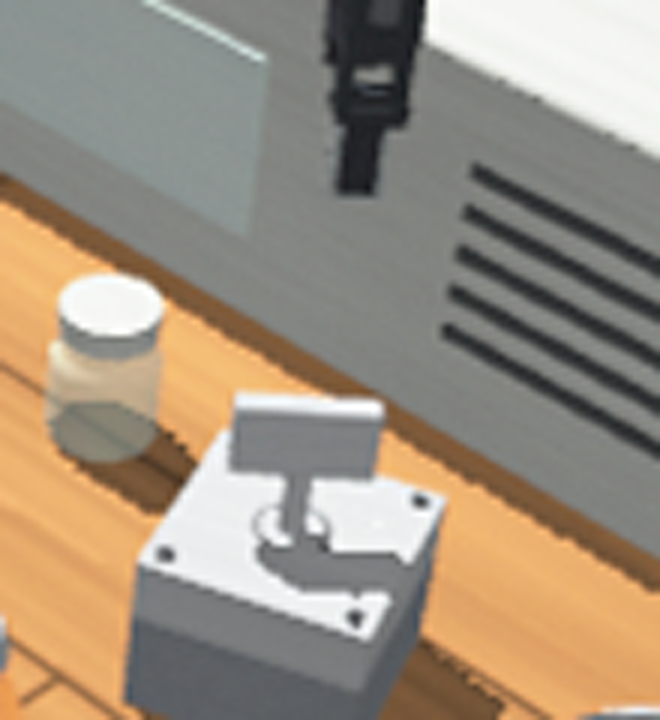

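```bash
python3 -c "
from h import *
go([.563,.141,.25],-66)"
```

```text
[-265.8 -153.5   30.1] yaw_y -139.67 rotvec [-0.000e+00 -2.000e-02 -7.367e+01]
```

```bash
python3 -m jog '[-30,-17,0,0,0,-8,-65,-37,0,0,0,-17,-100,-57,0,0,0,-26,-135,-77,5,0,0,-35,-170,-97,10,0,0,-44,-205,-118,15,0,0,-53,-235,-135,20,0,0,-62,-266,-153.5,30,0,0,-70,-266,-153.5,30,0,0,-73.7,-266,-153.5,30,0,0,-73.7]'
python3 - <<'E'
from h import *
w=cam("wrist");save(w,"w11.png",(150,30,400,220),3);t=cam("top");save(t,"t11.png");go([.614,.164,.25],-66)
E
```

```text
clock: 24.7
position: [0.5621, 0.1414, 0.2483]
ee_rot: [-0.0, 0.978, 0.208, -0.002]
contact_force: [-0.7, -0.3, 0.1]
width: 0.0855
[56.3 -0.4 -1.1] yaw_y -66.04 rotvec [-0.03  0.1  -0.04]
```

View pics/w11.png

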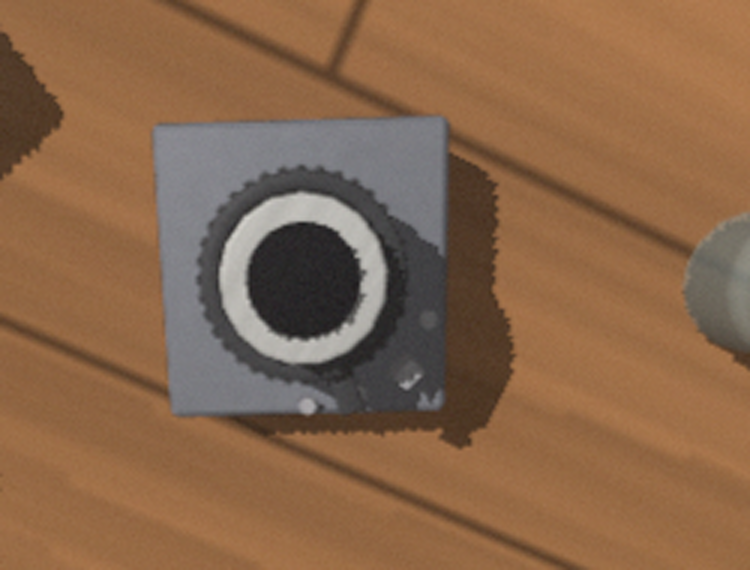

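```bash
python3 - <<'E'
from h import *
w=cam("wrist")
f=w["frame"][100:180,210:310].astype(float);g=np.clip(255*(f/255)**.5,0,255).astype(np.uint8)
cv2.imwrite("pics/w11z.png",cv2.resize(g,None,fx=8,fy=7.5 if 0 else 8*0.9375*1.0,interpolation=cv2.INTER_CUBIC)[:,:,::-1])
P=lambda x,y:(150+(x+.5)/3-.5,30+(y+.5)/3-.5)
c=onz(w,P(303,277),.112)[:2];print("barrel",c)
for n,q,z in (("stud0",(307,406),.054),("stud12",(430,320),.054),("mark",(410,376),.070),("ptr",(355,390),.087)):
    v=onz(w,P(*q),z)[:2]-c;print(n,v,np.linalg.norm(v),np.degrees(np.arctan2(v[1],v[0])))
q=[onz(w,P(*x),.05)[:2] for x in ((155,126),(447,118),(444,408),(174,413))];print("base",np.mean(q,0),np.degrees(np.arctan2(*(q[0]-q[1])[::-1])))
E
```

```text
barrel [0.61652798 0.16577396]
stud0 [-0.04252321 -0.02016725] 0.047063159618877776 -154.62667197118023
stud12 [ 0.00257242 -0.04706615] 0.04713640063466989 -86.87158288128254
mark [-0.01652783 -0.04655538] 0.049402155537871965 -109.54559617919263
ptr [-0.02623665 -0.02966436] 0.03960222752676084 -131.49116161530117
base [0.61608216 0.16502631] 115.39651706367103
```

View pics/w11z.png

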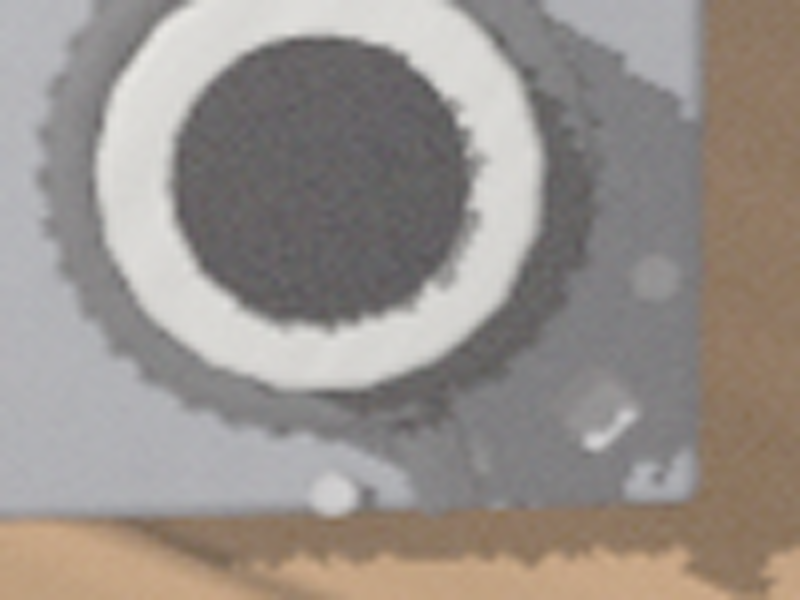

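```bash
python3 - <<'E'
from h import *
s=cam("side");f=s["frame"][120:185,240:305].astype(float);g=np.clip(255*(f/255)**.6,0,255).astype(np.uint8)
cv2.imwrite("pics/s11z.png",cv2.resize(g,None,fx=9,fy=9,interpolation=cv2.INTER_CUBIC)[:,:,::-1])
c=np.array([.6155,.165])
for a in (-155,-143,-132,-128,-120,-109):
    r=np.radians(a);
    print(a,[((proj(s,[c[0]+R_*np.cos(r),c[1]+R_*np.sin(r),.087])-[240,120])*9).round(0) for R_ in (.044,.031)])
print((proj(s,[*c,.112])-[240,120])*9)
E
```

```text
-155 [array([231., 254.]), array([248., 232.])]
-143 [array([258., 259.]), array([267., 235.])]
-132 [array([285., 260.]), array([286., 237.])]
-128 [array([295., 260.]), array([293., 236.])]
-120 [array([314., 259.]), array([306., 235.])]
-109 [array([340., 254.]), array([324., 232.])]
[286.87386963 115.74231949]
```

View pics/s11z.png

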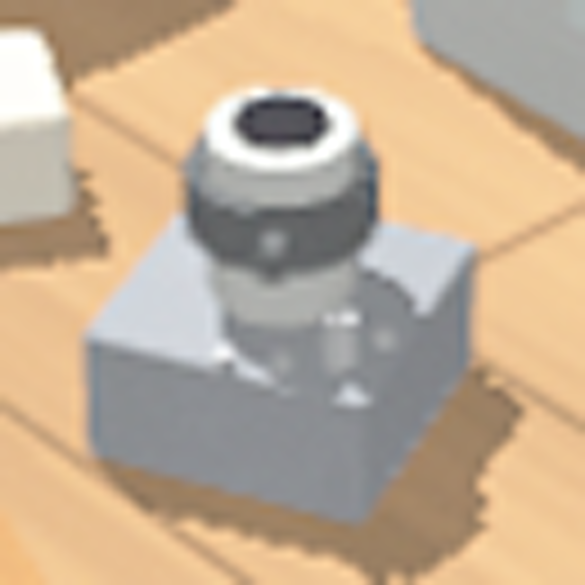

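```bash
python3 -c "
from h import *
go([.6155,.1655,.16],-43)"
```

```text
[58.1 -1.4 89.5] yaw_y -66.05 rotvec [-2.000e-02  3.000e-02 -2.305e+01]
```

```bash
python3 -m jog '[20,0,25,0,0,-8,40,-1,50,0,0,-16,58,-1.4,75,0,0,-23,58,-1.4,89,0,0,-23,58,-1.4,89,0,0,-23,58,-1.4,89,0,0,-23]'
python3 - <<'E'
from h import *
w=cam("wrist");save(w,"w12.png",None,1.5);s=cam("side");save(s,"s12.png",(220,60,330,190),5);go([.6155,.1655,.087],-43)
E
```

```text
clock: 25.65
position: [0.6155, 0.1657, 0.162]
ee_rot: [0.0, 0.917, 0.398, 0.001]
contact_force: [-0.2, 0.5, -0.4]
width: 0.0855
[-0.6 -0.1 75.4] yaw_y -43.02 rotvec [ 0.08 -0.1  -0.02]
```

View pics/w12.png

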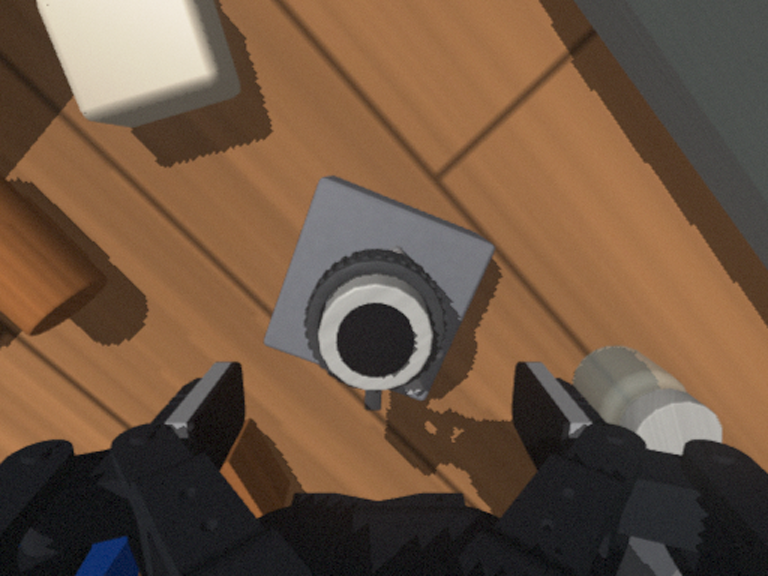

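View pics/s12.png

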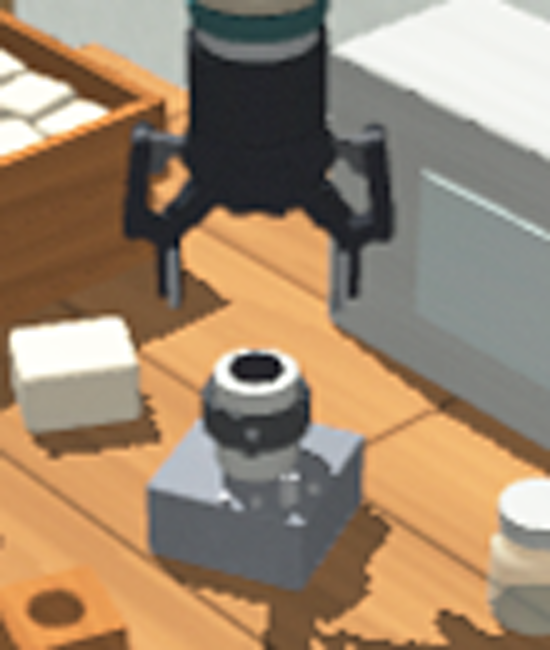

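```bash
python3 - <<'E'
from h import *
w=cam("wrist");f=w["frame"][200:285,190:310].astype(float);g=np.clip(255*(f/255)**.6,0,255).astype(np.uint8)
cv2.imwrite("pics/w12z.png",cv2.resize(g,None,fx=6.5,fy=6.5,interpolation=cv2.INTER_CUBIC)[:,:,::-1])
P=lambda x,y:((x+.5)/1.5-.5,(y+.5)/1.5-.5)
c=onz(w,P(376,333),.112)[:2];print(c)
for n,q,z in (("ptr",(373,401),.093),("mark",(416,390),.07)):
    v=onz(w,P(*q),z)[:2]-c;print(n,np.linalg.norm(v),np.degrees(np.arctan2(v[1],v[0])))
E
```

```text
[0.61718716 0.16800212]
ptr 0.041785245331886905 -135.1370713866313
mark 0.052517258526512726 -109.39361501051715
```

View pics/w12z.png

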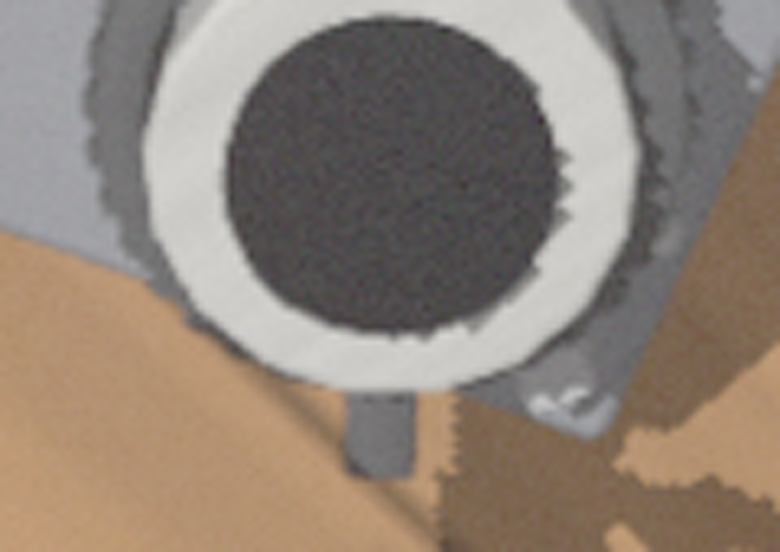

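```bash
python3 -m jog '[0,0,20,0,0,0,0,0,40,0,0,0,0,0,55,0,0,0,0,0,65,0,0,0,0,0,74,0,0,0,0,0,74,0,0,0,0,0,74,0,0,0]'
python3 - <<'E'
from h import *
w=cam("wrist");save(w,"w13.png",None,1.5);s=cam("side");save(s,"s13.png",(220,60,330,190),5);go([.6155,.1655,.087],-43)
E
```

```text
clock: 26.68
position: [0.6159, 0.1661, 0.0874]
ee_rot: [0.0, 0.917, 0.399, 0.0]
contact_force: [-0.3, -0.4, 0.3]
width: 0.0855
[-0.7  0.1  0.5] yaw_y -42.97 rotvec [ 0.04 -0.06  0.03]
```

View pics/w13.png

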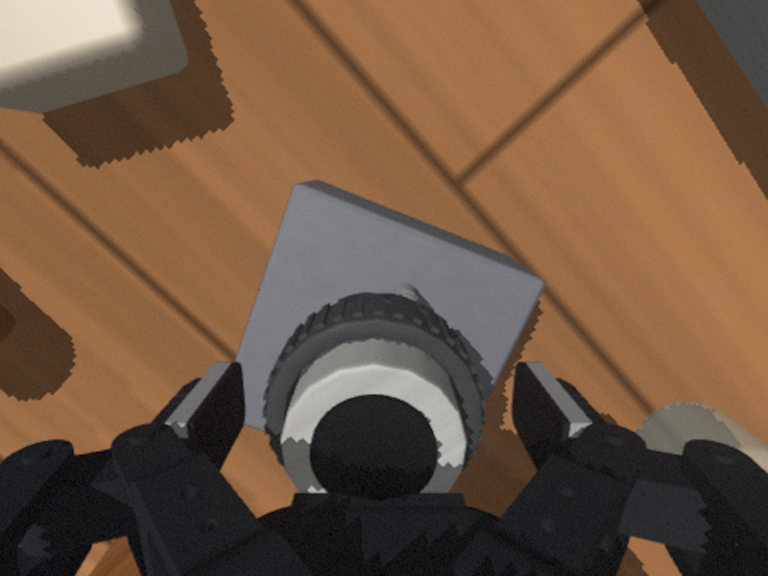

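View pics/s13.png

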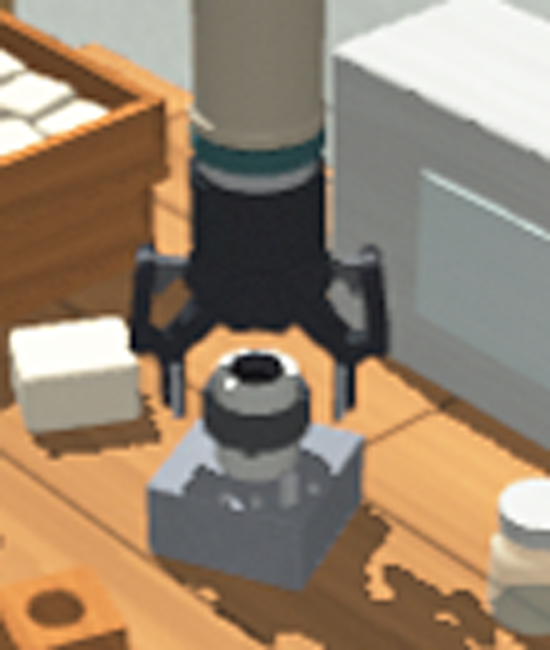

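```bash
python3 -m jog '[0,-1.2,2,0,0,0,0,-1.2,2,0,0,0,0,-1.2,2,0,0,0,0,-1.2,2,0,0,0,0,-1.2,2,0,0,0]' 1 50;  python3 -c "
from h import *
s=get_state();print(s['moment'],s['contact_force']);go(s['position'])"
```

```text
clock: 27.4
position: [0.6149, 0.1667, 0.0856]
ee_rot: [0.0, 0.917, 0.399, 0.0]
contact_force: [-1.8, -1.2, 6.5]
width: 0.0615
[-0.30010826  0.03043185  0.06412974] [-1.84423602 -1.22450935  6.50864563]
[0. 0. 0.] yaw_y -42.95
```

```bash
python3 -m jog '[0,0,0,0,0,-3,0,0,0,0,0,-6,0,0,0,0,0,-9,0,0,0,0,0,-12,0,0,0,0,0,-15,0,0,0,0,0,-18,0,0,0,0,0,-21,0,0,0,0,0,-25,0,0,0,0,0,-25]';  python3 - <<'E'
from h import *
s=get_state();print(s['moment'],s['contact_force']);go(s['position'])
d=cam("side");save(d,"s14.png",(220,100,330,190),7)
E
```

```text
clock: 28.52
position: [0.6145, 0.167, 0.0856]
ee_rot: [-0.0, 0.809, 0.588, 0.0]
contact_force: [-2.2, -0.7, 6.2]
width: 0.0613
[-0.15472291  0.08011099  0.15654353] [-2.15950948 -0.7032679   6.24014794]
[0. 0. 0.] yaw_y -17.92
```

View pics/s14.png

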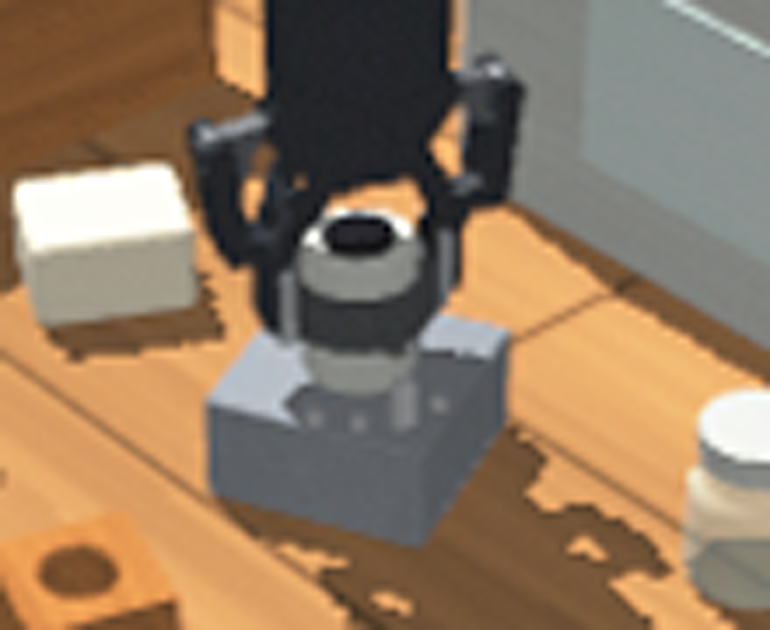

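```bash
python3 -m jog '[0,0,0,0,0,-1,0,0,0,0,0,-2,0,0,0,0,0,-2]';  python3 -c "
from h import *
s=get_state();print(s['moment'],s['contact_force']);go(s['position'])"; python3 -m jog '[0,0,0,0,0,0,0,0,0,0,0,0,0,0,0,0,0,0,0,0,0,0,0,0,0,0,0,0,0,0]' 0
python3 -m jog '[0,0,-15,0,0,0,0,0,-40,0,0,0,0,0,-76,0,0,0,0,0,-76,0,0,0,0,0,-76,0,0,0]'; python3 - <<'E'
from h import *
w=cam("wrist");save(w,"w15.png",(150,170,350,290),4);s=cam("side");save(s,"s15.png",(220,100,330,190),7);go([.6155,.1655,.087])
E
```

```text
clock: 28.95
position: [0.6144, 0.167, 0.0856]
ee_rot: [-0.0, 0.799, 0.602, 0.0]
contact_force: [-2.1, -0.9, 6.1]
width: 0.0618
[-0.1476185   0.12676787 -0.0546615 ] [-2.06161249 -0.92718692  6.06473233]
[0. 0. 0.] yaw_y -15.98
clock: 29.58
position: [0.6147, 0.1668, 0.0849]
ee_rot: [-0.0, 0.798, 0.602, 0.0]
contact_force: [-0.2, -0.1, 0.0]
width: 0.0853
clock: 30.2
position: [0.6143, 0.1668, 0.1612]
ee_rot: [0.0, 0.798, 0.602, 0.0]
contact_force: [0.4, -0.6, -0.5]
width: 0.0855
[-0.6  2.1 73. ] yaw_y -15.97
```

View pics/w15.png

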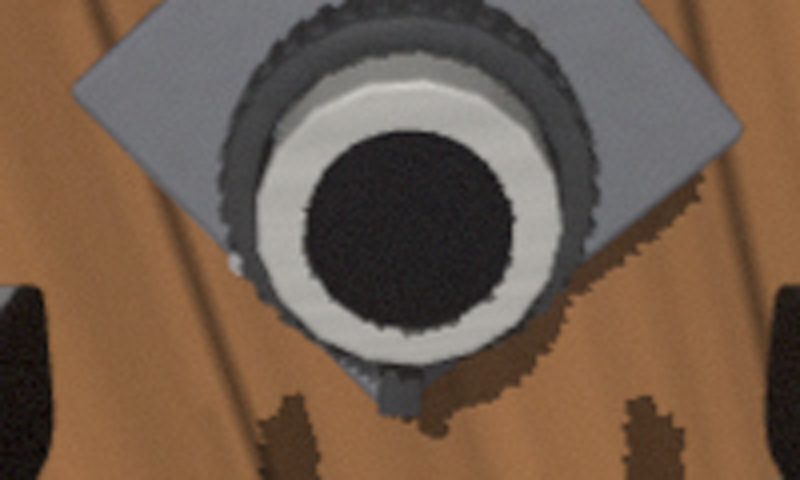

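View pics/s15.png

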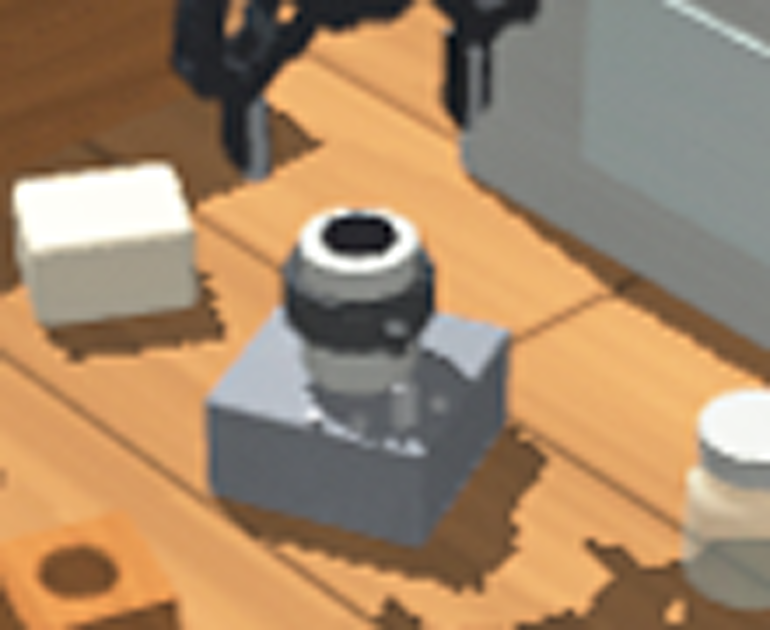

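```bash
python3 - <<'E'
from h import *
w=cam("wrist")
P=lambda x,y:(150+(x+.5)/4-.5,170+(y+.5)/4-.5)
c=onz(w,P(409,222),.112)[:2];c2=onz(w,P(409,190),.099)[:2];print(c,c2)
for z in (.093,.087):
    v=onz(w,P(400,397),z)[:2]-c;print(np.linalg.norm(v),np.degrees(np.arctan2(v[1],v[0])))
s=cam("side");S=lambda x,y:(220+x/7-.43,100+y/7-.43)
o=np.array(S(358,234))-proj(s,[.6155,.165,.112]);print(o)
for a in (-120,-115,-109,-103):
    r=np.radians(a);print(a,proj(s,[.6155+.044*np.cos(r),.165+.044*np.sin(r),.087])+o)
print(S(398,327))
E
```

```text
[0.61461466 0.16742478] [0.61472121 0.16787201]
0.040687283599367324 -108.2843965127581
0.044095401281460556 -108.18507437519386
[-1.16201726  0.13831371]
-120 [273.77645891 148.86630932]
-115 [275.09582972 148.67717634]
-109 [276.63125686 148.3645775 ]
-103 [278.097683   147.96226961]
(276.4271428571428, 146.28428571428572)
```

The wrist view puts the pointer at -108° and the side view at -110°; the marker is at -109°. I'll back away and check the whole scene.

```bash
python3 -m jog '[0,0,-40,0,0,0,0,0,-80,0,0,0,0,0,-110,0,0,0,0,0,-110,0,0,0,0,0,-110,0,0,0]'; python3 - <<'E'
from h import *
s=cam("side");save(s,"s16.png",None,1.5)
E
```

```text
clock: 31.02
position: [0.6139, 0.1667, 0.2693]
ee_rot: [-0.001, 0.798, 0.602, -0.001]
contact_force: [-0.6, -0.3, -0.9]
width: 0.0853
```

View pics/s16.png

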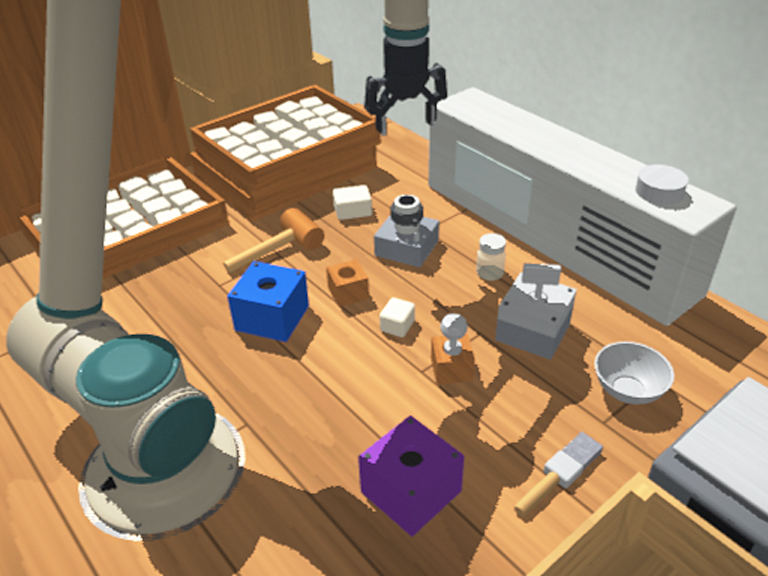

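The key stands upright in the lock at (541,280), the pointer is over the marker at (413,225), and everything else is where it was. The arm is clear of the scene.

```bash
python3 -c "
from rig import *
print(sign_off())"
```

```text
the job is handed in; nothing more can be done
None
```

The job is done and handed in at about 31 s of the 72 s allowed; `sign_off()` reports no verdict.

- **Key and lock:** I took the paddle key from its rest and stood it in the well. Pressing with about 6–8 N, I turned it clockwise until the load fell away at a bow direction of about 16°, then lowered it about 13.7 mm to home. A single clockwise sweep found the slot, so I didn't need to turn it back and forth. I then turned it about 68° clockwise until the moment rose to 0.59 N m at the hard stop, eased it back 2° and let go.
- **Collar:** I gripped the ring clear of the pointer, turned it about 27° anticlockwise until the moment changed sign at the detent, then let go.
- **Last checks:** The pointer measured -108° in the wrist view and about -110° in the side view; the marker is at -109°. The key stands upright in the lock, nothing else appears moved, and the robot touches nothing.
- **Disagreements:** My first fix of the well was about 3 mm off, and a close wrist view corrected it before the key went in. The collar's start read about 0.34 rad, short of the 0.4 detent. The lock angle can't be measured directly, so I inferred it from the turn and the stop.

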